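# Turn the pale oatcake over onto the tray with the spatula

## Robot

A 6-joint arm with a two-finger parallel gripper is mounted at the origin on the work surface. World frame = base frame: x ahead of the robot, y to its left, z up, the work surface at z = 0. Lengths are in mm, angles in rad, forces in N, time in s.
With the tool pointing down it reaches from about 400 to 925 mm from the base axis. Payload 12.5 kg.
Tool frame: the origin (TCP) lies between the finger pads; the fingertips stand 11 mm ahead of it and the grasp point (between the pads) lies 8 mm behind it; y points along the fingers, x is the direction in which the jaws open and shut, and the axes are right-handed (so a half turn about y gives the same grasp; the last joint's range is limited). The gripper opens to 95 mm and grips with 3 to 60 N. Pads are 20 mm wide; open, the fingers measure 119 mm over their backs; the gripper's body (75 mm by 180 mm) begins 59 mm behind the grasp point.
Start: joints at [-1.39, 0.491, 1.559, -0, 1.092, -0.106], TCP at [176.825, -599.482, 225.661] pointing down, gripper open.
Joint ranges: [-3.1, 3.1], [-0.84, 2.19], [0.05, 2.79], [-1.13, 4.28], [0.06, 2.93], [-2.69, 2.69]. Speed limits (rad/s): [2.22, 2.22, 2.79, 3.14, 3.14, 3.14].

## Interface

Orientations are given as [roll, pitch, yaw] about the fixed x, y, z axes, in that order (R = Rz(yaw) Ry(pitch) Rx(roll)).
In Python, from cell import env gives the robot as it stands.
- The arm moves only by the tool jog_arm, never from a script. Its argument "series" is a list of rows, each an object of numbers: "dx", "dy", "dz": the shift along the world's x, y, z in m; "rx", "ry", "rz": the turn, a rotation vector about the world's x, y, z in degrees; "gripper": the opening, from 0 (shut) to 1 (fully open). A call has 1 to 12 rows; each row shifts and turns the commanded pose from where the row before left it; what a row does not reach is not made up. A row lasts 1/10 s, in which the tool goes at most 50 mm and 8.59 degrees, less where a joint would pass 70% of its speed; a pose out of reach is approached as far as the arm can. A call is refused whole if a number of a shift passes 0.05 or a number of a turn 8.59, either way. A call with a gripper value outside its range is refused whole. The fingers move at their own pace and stop on an object; the grip force is fixed at half the most. Time passes only in rows, so rows that do not move let the fingers close. It gives the time, the measured TCP pose, the force and the opening at its end, in the units of the state.
- env.state(): the state, without advancing time (a new reading comes with each control period).
- env.read_camera(name): name is "side" or "top"; returns the picture (480x640x3 uint8, red, green, blue); there is no depth.
- env.camera_info(name): a dict with "camera_matrix" (3x3 intrinsics, pixels), "k1" (the pictures are not rectified: a ray, as slopes to the right and down, at radius r is drawn at 1 + k1 r^2 times it, then the intrinsics apply), "R" (3x3) and "t" (3): a world point X has camera coordinates R X + t. Camera axes: x right, y down, z forward; pixel columns grow to the right and rows downward; lengths in mm; the calibration is good to about 2 mm. A picture is of the moment at which its call begins. camera_info takes no time and is no camera call.
- env.job_done(): hands the job in, once; it reports no verdict.
The state is a dict: "t": time; "joints": joint angles; "qvel": joint speeds; "tau": joint torques, N m; "eef_pos": TCP position; "tcp_rot": TCP orientation; "ft_force": force on the tool from outside, world axes, zero at the start; "moment": the same for the moment, N m; "opening": opening from 0.0 (shut) to 1.0 (fully open).
Only numpy, scipy, OpenCV 4.12 (cv2) and the standard library are available. Lean on these libraries where they do the work, as an engineer would, in place of code of your own. Each camera call takes 0.05 s, during which the arm holds its last target.

## Task

One of the two oatcakes on the wire rack still shows its pale side: pick up the spatula, slide its blade under that oatcake, lift it off the rack and flip it with a turn of the wrist so that it lands in the red tray, dark side up and lying flat. Do not touch the oatcake with the fingers, do not lift it more than 30 cm above the bench, and leave the other oatcake where it is. Then lay the spatula back on its wooden rest as it was, and let go.

Things in the scene. Friction and masses are not known exactly. Their poses are not given: they have to be found in the camera images.
- pale_cake: The oatcake to turn: rigid square 88 x 88 x 10 mm, about 70 g, pale cream on its +z face (up at first), dark brown on -z. Origin at its centre, x and y along its sides. It lies in one of the two places of the wire rack, underside 60 mm above the bench; its x is the rack's x (within 2 degrees). Friction about 1, on steel and tray: on a blade tilted past about 45 degrees it slides.
- brown_cake: The other oatcake, same size, dark brown face up, in the rack's other place (115 mm to the left or right of the pale one, centre to centre). Origin at its centre. It is done: leave it there.
- rack: Fixed steel wire rack, origin on the bench at its middle. Two places side by side, at y = +57.5 and -57.5 mm. In each, two 6 mm bars along x, 36 mm either side of the place's centre line (66 mm free between), tops 60 mm high, open below but for 6 mm foot bars on the bench. Front (-x, robot side) open: legs under the bars at x = -52 mm. Back: bars turn up 18 mm at x = 60 mm.
- spatula: Steel spatula, 160 g. x along the handle to the blade, z up. Origin: grip point on the axis of the black handle, x -85 to 45 mm, eight-sided, 24 mm over flats: grip from above or leaning 45 degrees about x. Blade x 85 to 180, 46 wide, 2.5 thick, flat, top at z = -30 mm. It lies level on its fixed wooden rest, axis 85 mm above the bench: post under x -81 to -63, block under x 95 to 165.
- tray: Fixed red tray on the bench, 240 x 240 mm, rim 18 mm above the bench, walls and floor 5 mm thick, open on top. Origin at the centre of its underside, z up.
Not all that is in view belongs to the job. Leave any yellow look-alike of the pale_cake alone.

How it is judged:
By the outcome, as a careful person would: the job done as asked, in the order asked, and still so for the second after the job is handed in, with the robot touching nothing.
It also fails if it takes over 59 s, if anything falls off the work surface, if the arm or the gripper's body presses on something with over 40 N, if the wrist force passes 120 N, or if a joint passes its speed limit or range.

## Working session

There is one attempt and no reset: what is moved stays moved. The work goes in short steps, Python scripts to look and compute and a tool call to move; the robot and the scene stay as the last step left them, time stands still between calls to the robot, and variables do not carry over. Pictures are saved under pics/ and viewed, and the job is handed in when it is done.

Besides the shell and the picture viewer there is one more tool, called as name([rows], argument=value, ...), one row to a line, values as JSON. jog_arm: Moves the arm, as the interface text tells. Its arguments: {"type":"object","properties":{"series":{"type":"array"}},"required":["series"]}

```bash
mkdir -p pics; ls
python3 - <<'E'
from cell import env
import cv2
for n in ("side","top"):
    im=env.read_camera(n); cv2.imwrite(f"pics/{n}0.png",im[:,:,::-1])
    print(n,env.camera_info(n))
print(env.state())
E
```

```text
pics
side {'camera_matrix': array([[451.4142539 ,   0.        , 323.87312862],
       [  0.        , 451.4142539 , 241.06558203],
       [  0.        ,   0.        ,   1.        ]]), 'k1': -0.08406206501438793, 'R': array([[-0.93979747, -0.34164622, -0.00765401],
       [-0.19285503,  0.54872797, -0.81345224],
       [ 0.28211285, -0.76300424, -0.58158135]]), 't': array([550.61058628, 213.24560722, 966.25486888])}
top {'camera_matrix': array([[477.34954193,   0.        , 326.63447372],
       [  0.        , 477.34954193, 245.13574005],
       [  0.        ,   0.        ,   1.        ]]), 'k1': -0.0619020270265364, 'R': array([[-0.02457497, -0.99937909, -0.02524901],
       [-0.9931728 ,  0.02728778, -0.11341594],
       [ 0.11403451,  0.02228944, -0.99322672]]), 't': array([   5.67733766,  589.94733329, 1190.42657921])}
{'t': 0.1, 'joints': array([-1.38958605e+00,  4.91490820e-01,  1.55940865e+00, -1.67577474e-05,
        1.09170004e+00, -1.05623183e-01]), 'qvel': array([ 1.71331705e-03, -1.08696291e-03, -1.54134936e-03,  2.32652189e-03,
       -5.73573737e-05, -4.81695354e-04]), 'tau': array([ 3.40887877e-03, -6.13622260e+01, -2.58606738e+01,  6.94256555e-02,
        4.69593261e-02, -6.09747030e-05]), 'eef_pos': array([ 176.78810842, -599.2520869 ,  225.11849741]), 'tcp_rot': array([-1.57070496e+00,  1.00281905e-03, -1.28395509e+00]), 'ft_force': array([-0.07679386, -0.04107315, -0.43518546]), 'moment': array([-0.03228567, -0.01712838,  0.06342543]), 'opening': 0.9992373298178643}
```

View pics/side0.png

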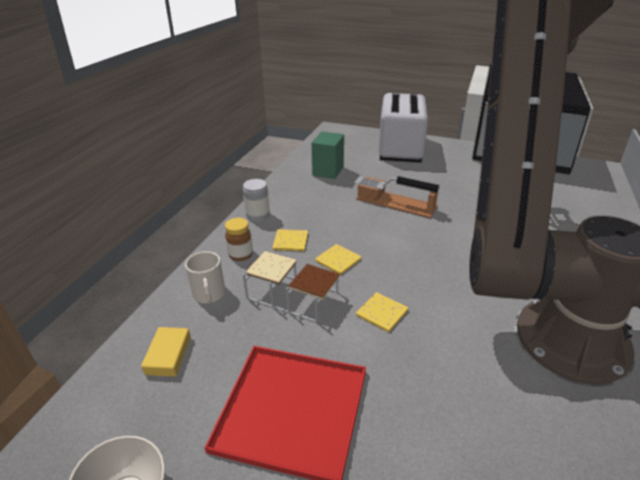

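View pics/top0.png

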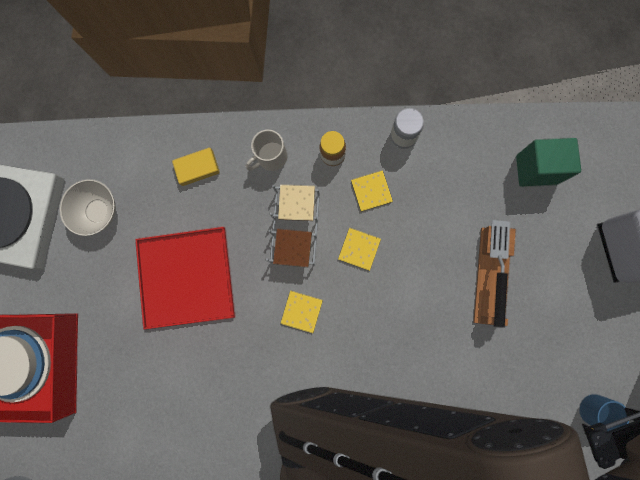

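```bash
cat > h.py <<'E'
import numpy as np, cv2
from cell import env
def ray(n,uv):
    c=env.camera_info(n);K=np.array(c["camera_matrix"]);R=np.array(c["R"]);t=np.array(c["t"])
    uv=np.atleast_2d(np.array(uv,float)); d=np.c_[(uv[:,0]-K[0,2])/K[0,0],(uv[:,1]-K[1,2])/K[1,1]]
    s=d.copy()
    for _ in range(30): s=d/(1+c["k1"]*(s**2).sum(1,keepdims=True))
    v=np.c_[s,np.ones(len(s))]@R
    return -R.T@t, v
def onz(n,uv,z):
    o,v=ray(n,uv); return o+v*((z-o[2])/v[:,2])[:,None]
def proj(n,X):
    c=env.camera_info(n);K=np.array(c["camera_matrix"])
    p=np.atleast_2d(X)@np.array(c["R"]).T+np.array(c["t"]); s=p[:,:2]/p[:,2:]
    s=s*(1+c["k1"]*(s**2).sum(1,keepdims=True)); return s*K[0,0]+K[:2,2]
def tri(a,b):
    o1,v1=ray("side",a);o2,v2=ray("top",b);v1=v1[0];v2=v2[0]
    s=np.linalg.lstsq(np.c_[v1,-v2],o2-o1,rcond=None)[0]
    p,q=o1+s[0]*v1,o2+s[1]*v2
    return (p+q)/2,np.linalg.norm(p-q)
E
python3 - <<'E'
import cv2
t=cv2.imread('pics/top0.png');s=cv2.imread('pics/side0.png')
cv2.imwrite('pics/z1.png',cv2.resize(t[165:285,250:410],None,fx=5,fy=5,interpolation=2))
cv2.imwrite('pics/z2.png',cv2.resize(s[235:335,230:350],None,fx=6,fy=6,interpolation=2))
cv2.imwrite('pics/z3.png',cv2.resize(t[210:340,450:550],None,fx=4.6,fy=4.6,interpolation=2))
cv2.imwrite('pics/z4.png',cv2.resize(s[160:230,340:450],None,fx=7,fy=7,interpolation=2))
E
```

```text
(no output)
```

View pics/z1.png

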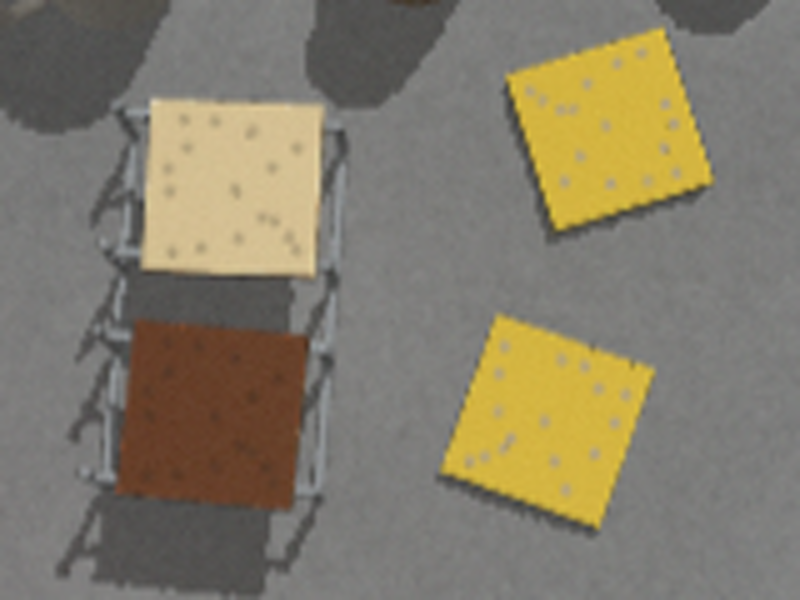

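View pics/z2.png

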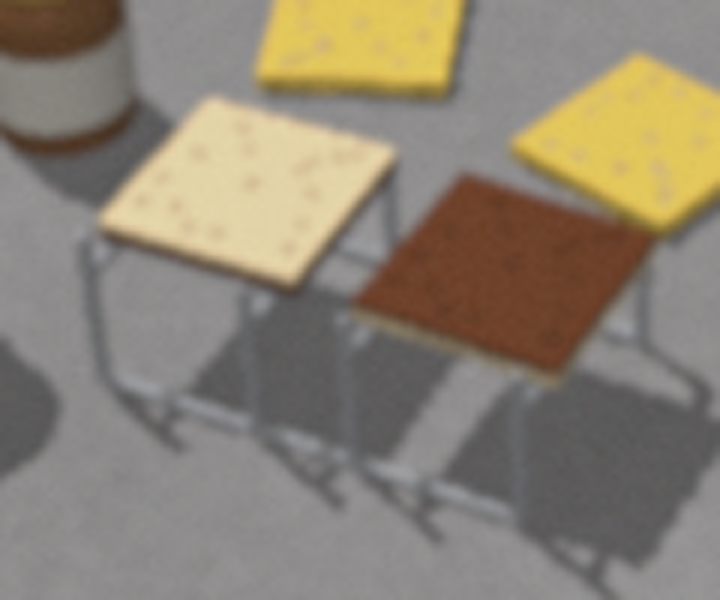

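View pics/z3.png

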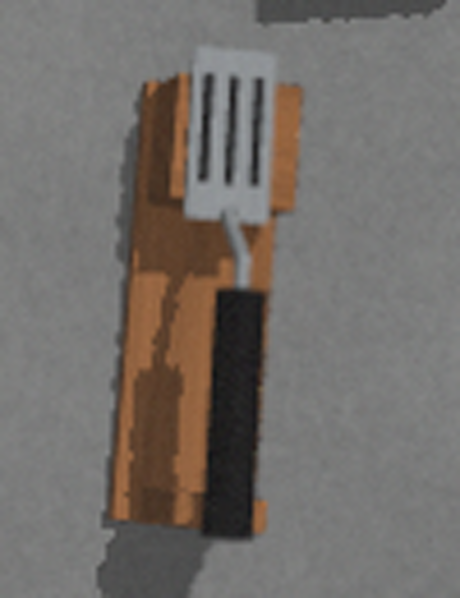

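View pics/z4.png

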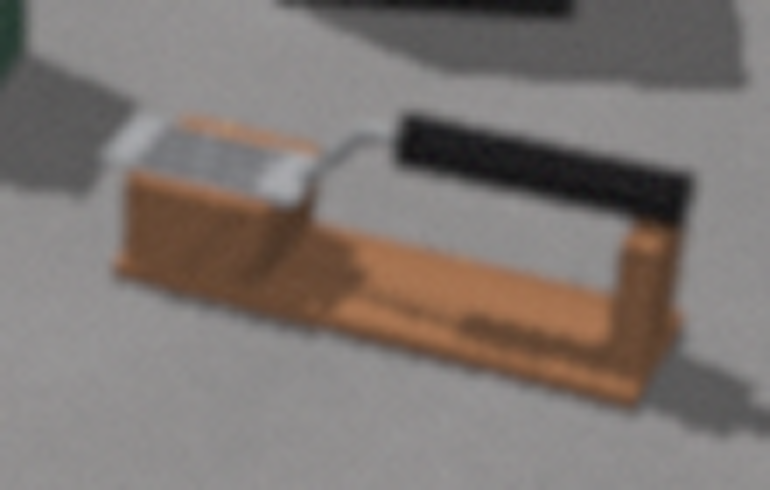

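Run:
```python
from h import *
t=cv2.imread('pics/top0.png');s=cv2.imread('pics/side0.png')
print("cam",ray("top",[[0,0]])[0],ray("side",[[0,0]])[0])
hsv=cv2.cvtColor(t,cv2.COLOR_BGR2HSV)
def rect(mask,z,name,img,win):
    m=np.zeros_like(mask);x0,y0,x1,y1=win;m[y0:y1,x0:x1]=mask[y0:y1,x0:x1]
    cs,_=cv2.findContours(m,cv2.RETR_EXTERNAL,cv2.CHAIN_APPROX_NONE);c=max(cs,key=cv2.contourArea)
    P=onz(img,c[:,0,:],z); r=cv2.minAreaRect(P[:,:2].astype(np.float32));print(name,z,r);return r
# pale
pm=cv2.inRange(hsv,(12,50,120),(25,140,255)); rect(pm,70,'pale','top',(265,175,325,230))
bm=cv2.inRange(hsv,(2,120,40),(14,255,150)); rect(bm,70,'brown','top',(265,225,325,270))
rm=cv2.inRange(hsv,(0,180,80),(4,255,255))|cv2.inRange(hsv,(175,180,80),(180,255,255)); rect(rm,18,'tray','top',(120,210,250,345))
hm=cv2.inRange(hsv,(0,0,0),(180,255,45)); rect(hm,90,'handle','top',(485,270,515,335))
gm=cv2.inRange(hsv,(0,0,110),(180,60,255)); 
hs=cv2.cvtColor(s,cv2.COLOR_BGR2HSV)
pm=cv2.inRange(hs,(12,40,140),(25,130,255)); rect(pm,70,'pale side','side',(240,245,300,285))
# hand points
f=lambda a:[[450+u/4.6,210+v/4.6] for u,v in a]
print('blade top corners',onz('top',f([(195,48),(277,55),(268,224),(186,216)]),55).round(1))
print('handle top',onz('top',f([(218,290),(264,294),(253,538),(203,533)]),91).round(1))
print('rest base', onz('top',f([(143,85),(110,525)]),0).round(1))
```

```text
cam [ 450.30945564  -36.95847785 1249.41626121] [285.99500231 808.35675782 739.63530818]
pale 70 ((697.0542602539062, 63.6800537109375), (88.62521362304688, 88.76058197021484), 85.91292572021484)
brown 70 ((582.4085693359375, 75.7799072265625), (86.80757904052734, 86.39839935302734), 82.8089828491211)
tray 18 ((517.4382934570312, 366.26861572265625), (237.18841552734375, 240.1556854248047), 6.247435092926025)
handle 90 ((440.1326904296875, -426.9193115234375), (25.018402099609375, 128.07745361328125), 82.88021087646484)
pale side 70 ((695.9539184570312, 65.60955047607422), (92.17770385742188, 91.34514617919922), 86.09281921386719)
blade top corners [[ 638.8 -431.3   55. ]
 [ 633.7 -476.5   55. ]
 [ 540.7 -465.1   55. ]
 [ 546.3 -420.4   55. ]]
handle top [[ 503.8 -423.4   91. ]
 [ 501.  -447.7   91. ]
 [ 374.  -434.    91. ]
 [ 377.4 -407.9   91. ]]
rest base [[ 626.8 -418.     0. ]
 [ 377.7 -384.7    0. ]]
```

Run:
```python
from h import *
t=cv2.imread('pics/top0.png');s=cv2.imread('pics/side0.png')
c=np.array([(697.05+582.4)/2,(63.7+75.8)/2,0])
S=5
for nm,yaw in (('A',84.0),('B',-96.0)):
  a=np.radians(yaw);R=np.array([[np.cos(a),-np.sin(a),0],[np.sin(a),np.cos(a),0],[0,0,1]])
  outs=[]
  for cam,im,(x0,y0) in (('top',t,(260,175)),('side',s,(240,240))):
    z=cv2.resize(im[y0:y0+110,x0:x0+75],None,fx=S,fy=S,interpolation=2)
    for yy in (93.5,21.5,-21.5,-93.5):
      P=np.array([[-52,yy,0],[-52,yy,57],[60,yy,57],[60,yy,78]])@R.T+c
      p=(proj(cam,P)-[x0,y0])*S
      cv2.polylines(z,[p.round().astype(int)],False,(255,0,255) if yy>0 else (255,255,0),1)
    outs.append(z)
  cv2.imwrite(f'pics/hyp{nm}.png',np.hstack(outs))
```

```text
(no output)
```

View pics/hypA.png

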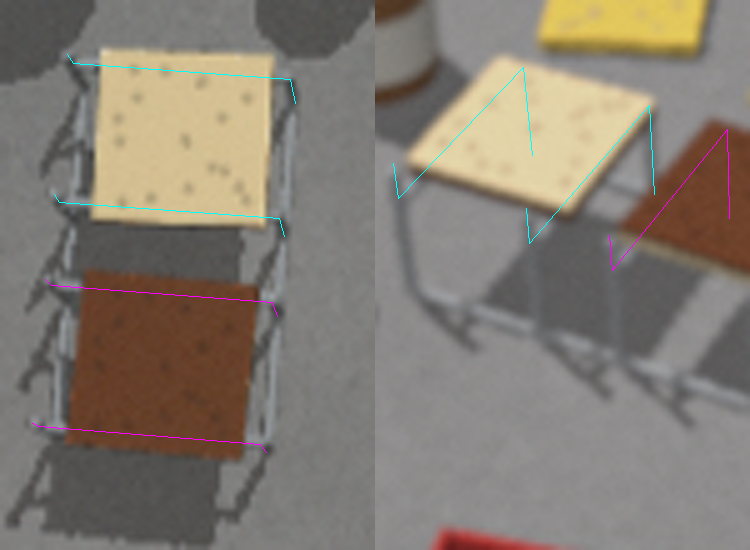

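View pics/hypB.png

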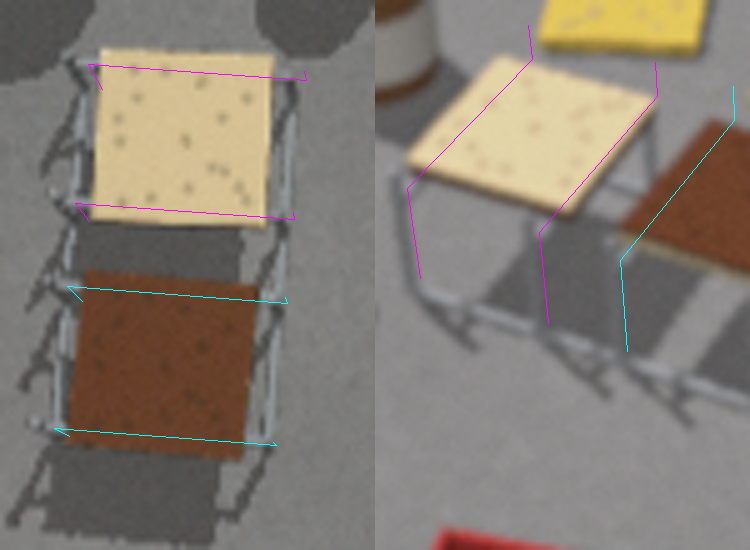

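Run:
```python
from h import *
t=cv2.imread('pics/top0.png');s=cv2.imread('pics/side0.png')
for n,im,(x0,y0,x1,y1) in (('top',t,(490,268,515,335)),('side',s,(385,170,445,200))):
    m=np.zeros(im.shape[:2],np.uint8); m[y0:y1,x0:x1]=(im[y0:y1,x0:x1].max(2)<48)*255
    k,l,st,ce=cv2.connectedComponentsWithStats(m); i=1+np.argmax(st[1:,4])
    pts=np.argwhere(l==i)[:,::-1].astype(float); P=onz(n,pts,85.)[:,:2]
    r=cv2.minAreaRect(P.astype(np.float32)); c=P.mean(0); w,v=np.linalg.eigh(np.cov((P-c).T)); d=v[:,1]*np.sign(v[0,1])
    print(n,st[i],r,c.round(1),'yaw',np.degrees(np.arctan2(d[1],d[0])).round(2), 'origin',(c+20*d).round(1))
# obstacles near
for nm,p in (('yellow1',(371,190)),('yellow2',(359,249)),('yellow3',(302,312)),('box',(548,160)),('toaster',(605,225)),('mug',(268,145))):
    print(nm,onz('top',[p],20).round(0))
```

```text
top [494 273  13  54 542] ((440.08880615234375, -428.6009826660156), (25.126314163208008, 128.62979125976562), 82.88018798828125) [ 439.5 -428.5] yaw -6.92 origin [ 459.4 -430.9]
side [397 177  41  15 243] ((439.0404052734375, -424.4290466308594), (39.164573669433594, 128.20745849609375), 83.41293334960938) [ 437.4 -424.8] yaw -8.28 origin [ 457.2 -427.7]
yellow1 [[ 734. -129.   20.]]
yellow2 [[579. -93.  20.]]
yellow3 [[421.  58.  20.]]
box [[ 803. -603.   20.]]
toaster [[ 625. -741.   20.]]
mug [[865. 141.  20.]]
```

```bash
cat >> h.py <<'E'
from scipy.spatial.transform import Rotation as Ro
def Rs(yaw,phi=0):   # spatula orientation, deg
    return Ro.from_euler('z',yaw,degrees=True)*Ro.from_euler('x',phi,degrees=True)
LE=Ro.from_matrix(np.array([[0,0,1],[-1,0,0],[0,-1,0.]])) # tool in spatula frame, straight down
def toolR(yaw,phi=0,lean=-45): return Rs(yaw,phi)*Ro.from_euler('x',lean,degrees=True)*LE
def tcp(axis,yaw,phi=0,lean=-45):
    R=toolR(yaw,phi,lean); return np.array(axis)+8*R.as_matrix()[:,1],R
def cur():
    s=env.state(); return np.array(s["eef_pos"]),Ro.from_euler('xyz',s["tcp_rot"]),s
def need(p,R):
    a,b,s=cur(); rv=(R*b.inv()).as_rotvec(degrees=True)
    print('t',round(s['t'],2),'d(mm)',(p-a).round(1),'rotvec',rv.round(2),'|r|',np.linalg.norm(rv).round(1),'joints',np.round(s['joints'],2),'F',np.round(s['ft_force'],1),'open',round(s['opening'],3))
E
python3 - <<'E'
from h import *
p,R=tcp((459.2,-431,85),-6.9); a=R.as_matrix()[:,1]; print(p,a)
need(p-80*a,R); need(p,R)
E
```

```text
[ 458.52040341 -436.61588359   79.34314575] [-0.08494957 -0.70198545 -0.70710678]
t 0.1 d(mm) [288.5 218.8 -89.2] rotvec [-45.2   -3.76 -22.12] |r| 50.5 joints [-1.39  0.49  1.56 -0.    1.09 -0.11] F [-0.1 -0.  -0.4] open 0.999
t 0.1 d(mm) [ 281.7  162.6 -145.8] rotvec [-45.2   -3.76 -22.12] |r| 50.5 joints [-1.39  0.49  1.56 -0.    1.09 -0.11] F [-0.1 -0.  -0.4] open 0.999
```

jog_arm([
  {"dx":0.029,"dy":0.022,"dz":-0.009,"rx":-4.52,"ry":-0.376,"rz":-2.212,"gripper":0.7},
  {"dx":0.029,"dy":0.022,"dz":-0.009,"rx":-4.52,"ry":-0.376,"rz":-2.212,"gripper":0.7},
  {"dx":0.029,"dy":0.022,"dz":-0.009,"rx":-4.52,"ry":-0.376,"rz":-2.212,"gripper":0.7},
  {"dx":0.029,"dy":0.022,"dz":-0.009,"rx":-4.52,"ry":-0.376,"rz":-2.212,"gripper":0.7},
  {"dx":0.029,"dy":0.022,"dz":-0.009,"rx":-4.52,"ry":-0.376,"rz":-2.212,"gripper":0.7},
  {"dx":0.029,"dy":0.022,"dz":-0.009,"rx":-4.52,"ry":-0.376,"rz":-2.212,"gripper":0.7},
  {"dx":0.029,"dy":0.022,"dz":-0.009,"rx":-4.52,"ry":-0.376,"rz":-2.212,"gripper":0.7},
  {"dx":0.029,"dy":0.022,"dz":-0.009,"rx":-4.52,"ry":-0.376,"rz":-2.212,"gripper":0.7},
  {"dx":0.029,"dy":0.022,"dz":-0.009,"rx":-4.52,"ry":-0.376,"rz":-2.212,"gripper":0.7},
  {"dx":0.029,"dy":0.022,"dz":-0.009,"rx":-4.52,"ry":-0.376,"rz":-2.212,"gripper":0.7},
  {"gripper":0.7},
  {"gripper":0.7},
])

```text
$.series[10]: bad value
```

Run:
```python
from h import *
p,R=tcp((459.2,-431,85),-6.9); a=R.as_matrix()[:,1]
need(p-80*a,R); need(p,R)
```

```text
t 0.1 d(mm) [288.5 218.8 -89.2] rotvec [-45.2   -3.76 -22.12] |r| 50.5 joints [-1.39  0.49  1.56 -0.    1.09 -0.11] F [-0.1 -0.  -0.4] open 0.999
t 0.1 d(mm) [ 281.7  162.6 -145.8] rotvec [-45.2   -3.76 -22.12] |r| 50.5 joints [-1.39  0.49  1.56 -0.    1.09 -0.11] F [-0.1 -0.  -0.4] open 0.999
```

jog_arm([
  {"dx":0.029,"dy":0.022,"dz":-0.009,"rx":-4.52,"ry":-0.376,"rz":-2.212,"gripper":0.7},
  {"dx":0.029,"dy":0.022,"dz":-0.009,"rx":-4.52,"ry":-0.376,"rz":-2.212,"gripper":0.7},
  {"dx":0.029,"dy":0.022,"dz":-0.009,"rx":-4.52,"ry":-0.376,"rz":-2.212,"gripper":0.7},
  {"dx":0.029,"dy":0.022,"dz":-0.009,"rx":-4.52,"ry":-0.376,"rz":-2.212,"gripper":0.7},
  {"dx":0.029,"dy":0.022,"dz":-0.009,"rx":-4.52,"ry":-0.376,"rz":-2.212,"gripper":0.7},
  {"dx":0.029,"dy":0.022,"dz":-0.009,"rx":-4.52,"ry":-0.376,"rz":-2.212,"gripper":0.7},
  {"dx":0.029,"dy":0.022,"dz":-0.009,"rx":-4.52,"ry":-0.376,"rz":-2.212,"gripper":0.7},
  {"dx":0.029,"dy":0.022,"dz":-0.009,"rx":-4.52,"ry":-0.376,"rz":-2.212,"gripper":0.7},
  {"dx":0.029,"dy":0.022,"dz":-0.009,"rx":-4.52,"ry":-0.376,"rz":-2.212,"gripper":0.7},
  {"dx":0.029,"dy":0.022,"dz":-0.009,"rx":-4.52,"ry":-0.376,"rz":-2.212,"gripper":0.7},
  {"dx":0,"dy":0,"dz":0,"rx":0,"ry":0,"rz":0,"gripper":0.7},
  {"dx":0,"dy":0,"dz":0,"rx":0,"ry":0,"rz":0,"gripper":0.7},
])

```text
t: 1.3
eef_pos: [407.7, -422.4, 150.7]
tcp_rot: [-1.632, -0.624, -1.593]
ft_force: [0.4, -1.2, 0.8]
opening: 0.699
```

Run:
```python
from h import *
p,R=tcp((459.2,-431,85),-6.9); a=R.as_matrix()[:,1]
need(p-80*a,R); need(p,R)
for n in ('side','top'): cv2.imwrite(f'pics/{n}1.png',env.read_camera(n)[:,:,::-1])
a=cv2.imread('pics/top1.png')[180:400,380:640];cv2.imwrite('pics/t1z.png',cv2.resize(a,None,fx=2.5,fy=2.5))
```

```text
t 1.3 d(mm) [ 57.7  42.  -14.8] rotvec [-9.41 -1.99 -3.33] |r| 10.2 joints [-0.7   0.5   1.98 -1.1   0.59  1.84] F [ 0.4 -1.2  0.8] open 0.699
t 1.3 d(mm) [ 50.9 -14.2 -71.4] rotvec [-9.41 -1.99 -3.33] |r| 10.2 joints [-0.7   0.5   1.98 -1.1   0.59  1.84] F [ 0.4 -1.2  0.8] open 0.699
```

View pics/t1z.png

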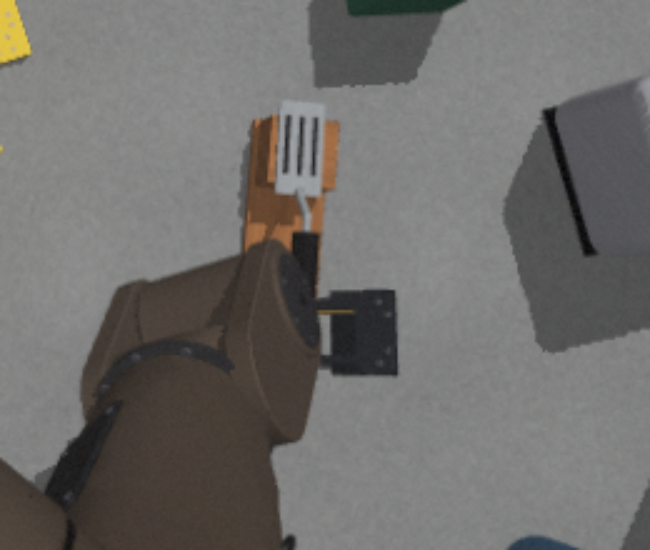

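View pics/side1.png

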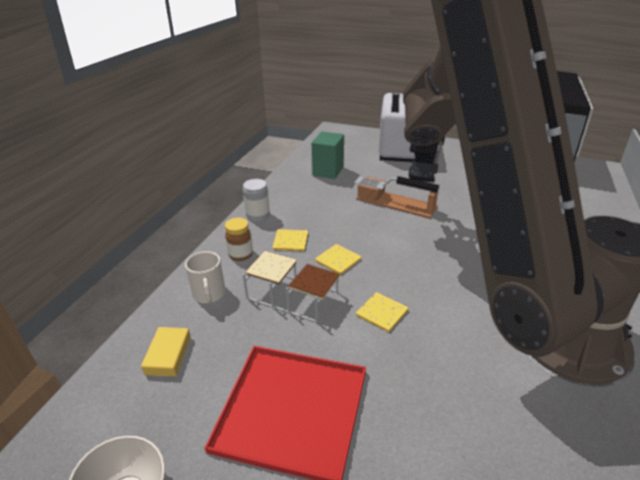

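```bash
cat > k.py <<'E'
from h import *
C=np.array([[-1,0,0],[0,0,1],[0,1,0.]]).T  # columns x_t,y_t,z_t in flange
C=np.c_[[-1,0,0],[0,0,1],[0,1,0]].astype(float)
def Rk(q): return Ro.from_euler('ZYZYZ',[q[0],q[1]+q[2],q[3],q[4],q[5]])*Ro.from_matrix(C)
E
python3 - <<'E'
from k import *
p,R,s=cur();np.set_printoptions(precision=5,suppress=True)
print(s['joints'],p,s['tcp_rot'])
for sg in (1,-1):
  q=s['joints'].copy();q[3]*=sg
  print((Rk(q).inv()*R).magnitude())
print((Rk([-1.38958605,4.91490820e-01,1.55940865,0,1.0917,-.105623]).inv()*Ro.from_euler('xyz',[-1.570705,.001,-1.28395])).magnitude())
E
```

```text
[-0.69822  0.49847  1.97563 -1.09906  0.58786  1.83901] [ 406.73909 -423.55989  151.44559] [-1.63019 -0.62499 -1.59697]Traceback (most recent call last):
  File "<stdin>", line 6, in <module>
  File "k.py", line 4, in Rk
    def Rk(q): return Ro.from_euler('ZYZYZ',[q[0],q[1]+q[2],q[3],q[4],q[5]])*Ro.from_matrix(C)
                      ~~~~~~~~~~~~~^^^^^^^^^^^^^^^^^^^^^^^^^^^^^^^^^^^^^^^^^
  File "scipy/spatial/transform/_rotation.pyx", line 1413, in scipy.spatial.transform._rotation.Rotation.from_euler
ValueError: Expected axis specification to be a non-empty string of upto 3 characters, got ZYZYZ
```

```bash
sed -i "s/def Rk(q).*/def Rk(q): return Ro.from_euler('ZYZ',[q[0],q[1]+q[2],q[3]])*Ro.from_euler('YZ',[q[4],q[5]])*Ro.from_matrix(C)/" k.py
python3 - <<'E'
from k import *
p,R,s=cur()
for sg in (1,-1):
  q=s['joints'].copy();q[3]*=sg
  print((Rk(q).inv()*R).magnitude())
print((Rk([-1.38958605,4.91490820e-01,1.55940865,0,1.0917,-.105623]).inv()*Ro.from_euler('xyz',[-1.570705,.001,-1.28395])).magnitude())
E
```

```text
5.155369359468228e-16
2.198114479113089
1.9757218881285744e-05
```

jog_arm([
  {"dx":0.025,"dy":0.02,"dz":0.02,"rx":0,"ry":0,"rz":0,"gripper":0.7},
  {"dx":0.025,"dy":0.02,"dz":0.02,"rx":0,"ry":0,"rz":0,"gripper":0.7},
])

```text
t: 1.6
eef_pos: [456.3, -383.8, 191.8]
tcp_rot: [-1.631, -0.624, -1.6]
ft_force: [-0.0, -0.1, 0.3]
opening: 0.702
```

Run:
```python
from k import *
import json
p,R,s=cur(); print(list(map(float,s['joints'])),list(map(float,p)))
```

```text
[-0.5782658825745016, 0.46353158968442704, 1.8824850734819745, -0.9213996042059222, 0.7257959967792688, 1.7313831309475494] [456.2709937975432, -383.7851972213292, 191.80292370834164]
```

jog_arm([
  {"dx":0.0,"dy":0.02,"dz":0.04,"rx":8,"ry":0,"rz":0,"gripper":0.7},
  {"dx":0.0,"dy":0.02,"dz":0.04,"rx":8,"ry":0,"rz":0,"gripper":0.7},
])

```text
t: 1.8
eef_pos: [455.1, -352.6, 254.7]
tcp_rot: [-1.646, -0.405, -1.597]
ft_force: [-0.7, 0.4, -0.7]
opening: 0.706
```

Run:
```python
from k import *
p,R,s=cur(); print(list(map(float,s['joints'])),list(map(float,p)))
```

```text
[-0.6062934992003565, 0.36138759494269257, 1.7601517297031883, -0.4847603702579022, 0.915026618650446, 1.2851562156787009] [455.1346802829467, -352.64953126520123, 254.65539777376262]
```

```bash
cat >> k.py <<'E'
D=[([-1.38958605,.491490820,1.55940865,-1.67577474e-05,1.09170004,-.105623183],[176.78810842,-599.2520869,225.11849741]),
([-0.69822,0.49847,1.97563,-1.09906,0.58786,1.83901],[406.73909,-423.55989,151.44559]),
([-0.5782658825745016,0.46353158968442704,1.8824850734819745,-0.9213996042059222,0.7257959967792688,1.7313831309475494],[456.2709937975432,-383.7851972213292,191.80292370834164]),
([-0.6062934992003565,0.36138759494269257,1.7601517297031883,-0.4847603702579022,0.915026618650446,1.2851562156787009],[455.1346802829467,-352.64953126520123,254.65539777376262])]
def cols(q):
    z=Ro.from_euler('z',q[0]).as_matrix(); z2=z@Ro.from_euler('y',q[1]).as_matrix(); z3=z@Ro.from_euler('y',q[1]+q[2]).as_matrix()
    z5=z3@Ro.from_euler('ZY',[q[3],q[4]]).as_matrix()
    return np.c_[z,z2[:,2],z3[:,0],z3[:,2],z5[:,2]]  # a1,d,h,L2,a3,L3,Lt
def fit():
    A=np.vstack([cols(q) for q,_ in D]);b=np.hstack([p for _,p in D])
    x,res,rk,sv=np.linalg.lstsq(A,b,rcond=None); return x,A@x-b,sv
E
python3 - <<'E'
from k import *
np.set_printoptions(precision=3,suppress=True)
for r in fit():print(r)
E
```

```text
[  0.005  65.9   196.699 586.797  43.101 410.997 260.863]
[-0.    -0.     0.    -0.001 -0.002 -0.     0.001  0.001  0.     0.001
  0.001 -0.   ]
[3.82  2.953 2.079 0.518 0.257 0.167 0.074]
```

```bash
cat >> k.py <<'E'
from scipy.optimize import least_squares
X=np.array([0,65.9,196.7,586.8,43.1,411.0,260.86])
LO=np.array([-3.1,-.84,.05,-1.13,.06,-2.69]);HI=np.array([3.1,2.19,2.79,4.28,2.93,2.69])
def fk(q): return cols(q)@X, Rk(q)
def ik(p,R,seeds=None):
    out=[]
    rng=np.random.default_rng(0)
    az=np.arctan2(p[1],p[0])
    if seeds is None:
        seeds=[[az-.1,.6,1.8,j4,.8,j6] for j4 in (-.8,0,.8,1.6,2.4,3.2,4) for j6 in (-1.5,0,1.5)]
    for s in seeds:
        f=lambda q:np.r_[(fk(q)[0]-p)/300,(Rk(q)*R.inv()).as_rotvec()]
        r=least_squares(f,np.clip(s,LO+.01,HI-.01),bounds=(LO,HI),max_nfev=60)
        if np.abs(r.fun).max()<1e-3 and not any(np.abs(r.x-o).max()<.02 for o in out): out.append(r.x)
    return out
def margin(q): return np.minimum(q-LO,HI-q).min()
E
cat > plan.py <<'E'
from k import *
np.set_printoptions(precision=2,suppress=True)
HALF=Ro.from_euler('y',np.pi)
def stations(up=-35,v=-5):
    st={}
    st['rest']=((459.2,-431,85),-6.9,0)
    st['restup']=((459.2,-431,140),-6.9,0)
    st['pre']=((697-235*np.cos(np.radians(85)),63.7-235*np.sin(np.radians(85)),87),85,0)
    st['in']=((697-135*np.cos(np.radians(85)),63.7-135*np.sin(np.radians(85)),87),85,0)
    st['lift']=((697-135*np.cos(np.radians(85)),63.7-135*np.sin(np.radians(85)),160),85,0)
    return st
def trayst(yaw,ph,sgn,up,v,zadd=0):
    # topple along sgn*(-y_s); ph>=0 magnitude
    a=np.radians(yaw); xs=np.array([np.cos(a),np.sin(a)]); tdir=-sgn*np.array([-np.sin(a),np.cos(a)])
    f=np.radians(ph); u=up-44*np.cos(f)+30*np.sin(f); z=5+44*np.sin(f)+30*np.cos(f)+zadd
    c=np.array([517.4,366.3])+xs*(v-135)+tdir*u
    return (c[0],c[1],z),yaw,sgn*ph
if __name__=="__main__":
  for sgn in (1,-1):
    lean=-45*sgn
    for half in (0,1):
      print('sgn',sgn,'half',half)
      S=stations()
      for yaw in (96.25,6.25,51):
        S[f'tr{yaw}_0h']=trayst(yaw,0,sgn,-35,-5,80)
        for ph in (35,85): S[f'tr{yaw}_{ph}']=trayst(yaw,ph,sgn,-35,-5)
      for k,(ax,yw,ph) in S.items():
        p,R=tcp(ax,yw,ph,lean)
        if half:R=R*HALF
        sol=ik(p,R); print(k,np.round(p),[ (q.round(2),round(margin(q),2)) for q in sorted(sol,key=lambda q:-margin(q))[:3]])
E
time python3 plan.py
```

```text
sgn 1 half 0
rest [ 459. -437.   79.] []
restup [ 459. -437.  134.] []
pre [ 682. -171.   81.] []
in [691. -71.  81.] []
lift [691. -71. 154.] [(array([-0.24,  0.54,  1.98,  2.56,  0.19, -2.68]), np.float64(0.01))]
tr96.25_0h [460. 219. 109.] []
tr96.25_35 [481. 221.  47.] [(array([ 0.33,  0.59,  2.06, -0.12,  0.33,  0.32]), np.float64(0.27))]
tr96.25_85 [519. 226.  45.] [(array([0.25, 0.9 , 1.44, 0.09, 1.49, 0.1 ]), np.float64(1.22))]
tr6.25_0h [370. 424. 109.] [(array([ 0.95,  0.81,  1.5 , -0.49,  1.48,  2.63]), np.float64(0.06))]
tr6.25_35 [373. 403.  47.] [(array([ 0.77,  0.67,  1.83, -0.2 ,  0.76,  2.38]), np.float64(0.31))]
tr6.25_85 [377. 365.  45.] [(array([0.32, 0.68, 2.19, 1.45, 0.69, 0.42]), np.float64(0.6))]
tr51_0h [372. 304. 109.] [(array([ 0.93,  0.6 ,  2.09, -1.12,  0.9 ,  2.54]), np.float64(0.01))]
tr51_35 [389. 291.  47.] [(array([ 0.6 ,  0.58,  2.09, -0.39,  0.46,  1.62]), np.float64(0.4))]
tr51_85 [418. 266.  45.] [(array([0.17, 0.76, 1.87, 0.57, 1.1 , 0.43]), np.float64(0.92))]
sgn 1 half 1
rest [ 459. -437.   79.] []
restup [ 459. -437.  134.] []
pre [ 682. -171
[... 2387 characters left out ...]
 109.] []
tr96.25_35 [585. 233.  47.] []
tr96.25_85 [547. 229.  45.] [(array([ 0.35,  0.68,  2.21,  3.5 ,  0.46, -0.14]), np.float64(0.4))]
tr6.25_0h [386. 278. 109.] [(array([ 0.07,  0.56,  2.23,  1.21,  0.86, -2.67]), np.float64(0.02))]
tr6.25_35 [384. 299.  47.] [(array([ 0.44,  0.57,  2.11,  0.4 ,  0.43, -1.61]), np.float64(0.37))]
tr6.25_85 [380. 337.  45.] [(array([ 0.84,  0.79,  1.74, -0.54,  1.17, -0.48]), np.float64(0.59))]
tr51_0h [486. 211. 109.] [(array([ 0.05,  0.74,  1.68,  0.5 ,  1.39, -2.68]), np.float64(0.01))]
tr51_35 [470. 224.  47.] [(array([ 0.25,  0.63,  1.92,  0.22,  0.7 , -2.39]), np.float64(0.3))]
tr51_85 [440. 249.  45.] []
real	1m43.918s
user	1m44.222s
sys	0m0.108s
```

```bash
cat > scan.py <<'E'
from plan import *
import sys
sgn=-1;lean=45
for yaw in range(0,200,15):
  for (up,v) in ((-35,-5),):
    p,R=tcp(*trayst(yaw,0,sgn,up,v,80)[:1],yaw,0,lean)
    ss=ik(p,R,[[np.arctan2(p[1],p[0])-.1,.7,1.6,j4,1.2,j6] for j4 in (-.5,.5,1.5) for j6 in (-1,.5,1.5)])
    for q in ss:
      o=[]
      for ph in range(0,91,5):
        za=80 if ph<=20 else max(2,80-(ph-20)*78/15)
        ax,_,f=trayst(yaw,ph,sgn,up,v,za); p,R=tcp(ax,yaw,f,lean)
        s=ik(p,R,[q])
        if not s or np.abs(s[0]-q).max()>.9: break
        q=s[0]; o.append((ph,round(margin(q),2)))
      print(yaw,len(o) and o[-1], 'min',min(o,key=lambda a:a[1]) if o else None,q.round(2))
E
python3 scan.py
```

```text
0 (80, np.float64(0.01)) min (80, np.float64(0.01)) [ 0.82  0.77  1.73 -0.44  1.15  2.68]
15 (90, np.float64(0.03)) min (90, np.float64(0.03)) [ 0.87  0.8   1.8  -0.69  1.16  2.66]
30 (90, np.float64(0.05)) min (90, np.float64(0.05)) [ 0.84  0.76  1.94 -0.93  0.99  2.64]
45 (80, np.float64(0.0)) min (80, np.float64(0.0)) [ 0.7   0.67  2.08 -1.13  0.69  2.49]
60 (70, np.float64(0.03)) min (70, np.float64(0.03)) [ 0.52  0.61  2.1  -1.1   0.42  2.06]
75 (65, np.float64(0.23)) min (65, np.float64(0.23)) [ 0.39  0.6   2.06 -0.81  0.29  1.41]
90 (65, np.float64(0.16)) min (65, np.float64(0.16)) [ 0.33  0.62  2.01 -0.54  0.22  0.84]
105 (70, np.float64(0.01)) min (70, np.float64(0.01)) [ 0.29  0.64  2.   -0.16  0.07  0.19]
120 (70, np.float64(0.12)) min (70, np.float64(0.12)) [ 0.26  0.67  1.91  0.66  0.18 -0.89]
135 (90, np.float64(0.0)) min (90, np.float64(0.0)) [ 0.16  0.75  2.02  2.15  0.52 -2.69]
150 (90, np.float64(0.26)) min (90, np.float64(0.26)) [ 0.14  0.78  1.87  1.67  0.59 -2.43]
165 (90, np.float64(0.42)) min (90, np.float64(0.42)) [ 0.16  0.83  1.72  1.33  0.73 -2.27]
180 (90, np.float64(0.49)) min (90, np.float64(0.49)) [ 0.19  0.88  1.57  1.1   0.89 -2.2 ]
195 (90, np.float64(0.5)) min (0, np.float64(0.46)) [ 0.23  0.93  1.42  0.94  1.07 -2.19]
```

```bash
sed -i 's/lean=-45/lean=45/g' h.py
python3 - <<'E'
from k import *
p,R=tcp((459.2,-431,85),-6.9); a=R.as_matrix()[:,1]
print(p,a); need(p-100*a,R); need(p,R)
q0=cur()[2]['joints']; print(ik(p-100*a,R,[q0]),ik(p,R,[q0]))
print('sponge',onz('top',[(173,157),(214,149),(218,173),(178,185)],25).round(0))
print('mug top',onz('top',[(252,131),(284,146),(268,160)],95).round(0))
E
```

```text
[ 459.87959659 -425.38411641   79.34314575] [ 0.08494957  0.70198545 -0.70710678]
t 1.8 d(mm) [  -3.8 -142.9 -104.6] rotvec [67.67 -9.45 -5.61] |r| 68.6 joints [-0.61  0.36  1.76 -0.48  0.92  1.29] F [-0.7  0.4 -0.7] open 0.706
t 1.8 d(mm) [   4.7  -72.7 -175.3] rotvec [67.67 -9.45 -5.61] |r| 68.6 joints [-0.61  0.36  1.76 -0.48  0.92  1.29] F [-0.7  0.4 -0.7] open 0.706
[array([-1.08903517,  0.89301612,  1.16397765,  0.41977811,  1.75665315,
        0.53469816])] [array([-1.03523898,  0.90042916,  1.3694124 ,  0.44608807,  1.54469918,
        0.48594248])]
sponge [[840. 397.  25.]
 [858. 286.  25.]
 [792. 274.  25.]
 [763. 382.  25.]]
mug top [[878. 170.  95.]
 [836.  90.  95.]
 [801. 130.  95.]]
```

jog_arm([
  {"dx":0,"dy":-0.012,"dz":-0.004,"rx":5.6,"ry":-0.79,"rz":-0.47,"gripper":0.7},
  {"dx":0,"dy":-0.012,"dz":-0.004,"rx":5.6,"ry":-0.79,"rz":-0.47,"gripper":0.7},
  {"dx":0,"dy":-0.012,"dz":-0.004,"rx":5.6,"ry":-0.79,"rz":-0.47,"gripper":0.7},
  {"dx":0,"dy":-0.012,"dz":-0.004,"rx":5.6,"ry":-0.79,"rz":-0.47,"gripper":0.7},
  {"dx":0,"dy":-0.012,"dz":-0.004,"rx":5.6,"ry":-0.79,"rz":-0.47,"gripper":0.7},
  {"dx":0,"dy":-0.012,"dz":-0.004,"rx":5.6,"ry":-0.79,"rz":-0.47,"gripper":0.7},
  {"dx":0,"dy":-0.012,"dz":-0.004,"rx":5.6,"ry":-0.79,"rz":-0.47,"gripper":0.7},
  {"dx":0,"dy":-0.012,"dz":-0.004,"rx":5.6,"ry":-0.79,"rz":-0.47,"gripper":0.7},
  {"dx":0,"dy":-0.012,"dz":-0.004,"rx":5.6,"ry":-0.79,"rz":-0.47,"gripper":0.7},
  {"dx":0,"dy":-0.012,"dz":-0.004,"rx":5.6,"ry":-0.79,"rz":-0.47,"gripper":0.7},
  {"dx":0,"dy":-0.012,"dz":-0.004,"rx":5.6,"ry":-0.79,"rz":-0.47,"gripper":0.7},
  {"dx":0,"dy":-0.012,"dz":-0.004,"rx":5.6,"ry":-0.79,"rz":-0.47,"gripper":0.7},
])

```text
t: 3.0
eef_pos: [453.9, -499.8, 207.1]
tcp_rot: [-1.569, 0.773, -1.695]
ft_force: [-0.2, 0.2, 0.5]
opening: 0.7
```

Run:
```python
from k import *
p,R=tcp((459.2,-431,85),-6.9); a=R.as_matrix()[:,1]
need(p-100*a,R)
```

```text
t 3.0 d(mm) [ -2.5   4.2 -57.1] rotvec [0.7  0.01 0.29] |r| 0.8 joints [-1.09  0.84  1.11  0.43  1.84  0.58] F [-0.2  0.2  0.5] open 0.7
```

jog_arm([
  {"dx":-0.0012,"dy":0.002,"dz":-0.028,"rx":0.35,"ry":0,"rz":0.15,"gripper":0.6},
  {"dx":-0.0012,"dy":0.002,"dz":-0.028,"rx":0.35,"ry":0,"rz":0.15,"gripper":0.6},
  {"dx":0,"dy":0,"dz":0,"rx":0,"ry":0,"rz":0,"gripper":0.6},
  {"dx":0,"dy":0,"dz":0,"rx":0,"ry":0,"rz":0,"gripper":0.6},
])

```text
t: 3.4
eef_pos: [452.2, -494.7, 151.3]
tcp_rot: [-1.574, 0.782, -1.693]
ft_force: [1.1, -0.5, 1.1]
opening: 0.6
```

Run:
```python
from k import *
p,R=tcp((459.2,-431,85),-6.9); a=R.as_matrix()[:,1]
need(p-100*a,R);need(p,R)
```

```text
t 3.4 d(mm) [-0.8 -0.8 -1.3] rotvec [ 0.17 -0.16 -0.05] |r| 0.2 joints [-1.09  0.89  1.16  0.42  1.76  0.54] F [ 1.1 -0.5  1.1] open 0.6
t 3.4 d(mm) [  7.7  69.4 -72. ] rotvec [ 0.17 -0.16 -0.05] |r| 0.2 joints [-1.09  0.89  1.16  0.42  1.76  0.54] F [ 1.1 -0.5  1.1] open 0.6
```

jog_arm([
  {"dx":0.0019,"dy":0.0174,"dz":-0.018,"rx":0.04,"ry":-0.04,"rz":0,"gripper":0.6},
  {"dx":0.0019,"dy":0.0174,"dz":-0.018,"rx":0.04,"ry":-0.04,"rz":0,"gripper":0.6},
  {"dx":0.0019,"dy":0.0174,"dz":-0.018,"rx":0.04,"ry":-0.04,"rz":0,"gripper":0.6},
  {"dx":0.0019,"dy":0.0174,"dz":-0.018,"rx":0.04,"ry":-0.04,"rz":0,"gripper":0.6},
  {"dx":0,"dy":0,"dz":0,"rx":0,"ry":0,"rz":0,"gripper":0.6},
  {"dx":0,"dy":0,"dz":0,"rx":0,"ry":0,"rz":0,"gripper":0.6},
])

```text
t: 4.0
eef_pos: [460.9, -425.3, 80.4]
tcp_rot: [-1.57, 0.783, -1.688]
ft_force: [0.4, 0.1, -0.1]
opening: 0.598
```

Run:
```python
from k import *
p,R=tcp((459.2,-431,85),-6.9)
need(p,R)
for n,(x,y) in (('side',(340,130)),('top',(440,200))):
    im=env.read_camera(n)[:,:,::-1]; cv2.imwrite(f'pics/{n}2.png',cv2.resize(im[y:y+150,x:x+130],None,fx=4,fy=4))
```

```text
t 4.0 d(mm) [-1.  -0.  -1.1] rotvec [ 0.12  0.02 -0.12] |r| 0.2 joints [-1.03  0.9   1.37  0.45  1.55  0.49] F [ 0.4  0.1 -0.1] open 0.598
```

View pics/side2.png

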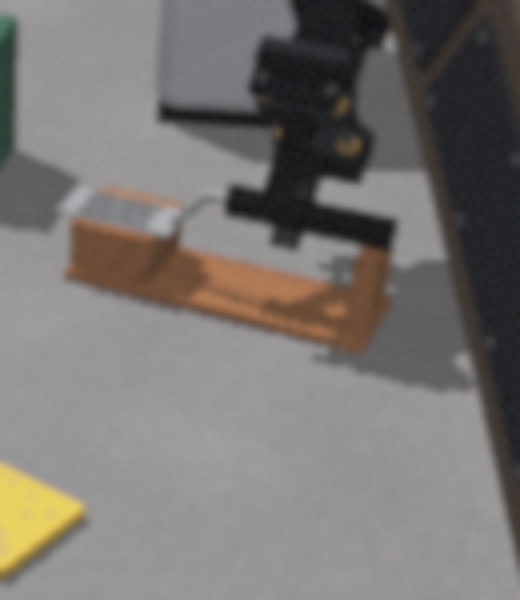

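View pics/top2.png

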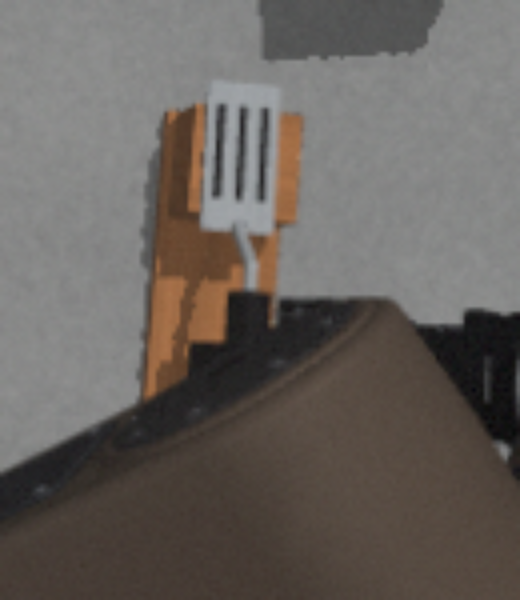

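jog_arm([
  {"dx":-0.001,"dy":0,"dz":-0.001,"rx":0.1,"ry":0,"rz":-0.1,"gripper":0.0},
  {"dx":0,"dy":0,"dz":0,"rx":0,"ry":0,"rz":0,"gripper":0.0},
  {"dx":0,"dy":0,"dz":0,"rx":0,"ry":0,"rz":0,"gripper":0.0},
  {"dx":0,"dy":0,"dz":0,"rx":0,"ry":0,"rz":0,"gripper":0.0},
  {"dx":0,"dy":0,"dz":0,"rx":0,"ry":0,"rz":0,"gripper":0.0},
  {"dx":0,"dy":0,"dz":0,"rx":0,"ry":0,"rz":0,"gripper":0.0},
])

```text
t: 4.7
eef_pos: [459.4, -424.2, 77.4]
tcp_rot: [-1.573, 0.787, -1.693]
ft_force: [-0.3, -1.0, 0.1]
opening: 0.247
```

Run:
```python
from k import *
p,R=tcp((459.2,-431,85),-6.9)
need(p,R);print(cur()[2]['moment'],cur()[0])
```

```text
t 4.7 d(mm) [ 0.5 -1.2  2. ] rotvec [-0.11 -0.1  -0.02] |r| 0.1 joints [-1.03  0.9   1.37  0.45  1.54  0.49] F [-0.3 -1.   0.1] open 0.247
[-0.49530613  0.07865797  0.01152922] [ 459.40586794 -424.21004264   77.35150593]
```

jog_arm([
  {"dx":0,"dy":0,"dz":0.01,"rx":0,"ry":0,"rz":0,"gripper":0.0},
  {"dx":0,"dy":0,"dz":0.02,"rx":0,"ry":0,"rz":0,"gripper":0.0},
  {"dx":0,"dy":0,"dz":0.03,"rx":0,"ry":0,"rz":0,"gripper":0.0},
  {"dx":0,"dy":0,"dz":0.02,"rx":0,"ry":0,"rz":0,"gripper":0.0},
  {"dx":0,"dy":0,"dz":0.01,"rx":0,"ry":0,"rz":0,"gripper":0.0},
  {"dx":0,"dy":0,"dz":0,"rx":0,"ry":0,"rz":0,"gripper":0.0},
])

```text
t: 5.3
eef_pos: [459.6, -424.4, 169.1]
tcp_rot: [-1.571, 0.785, -1.691]
ft_force: [-0.1, 0.7, -2.0]
opening: 0.247
```

Run:
```python
from k import *
p,R=tcp((459.2,-431,85+90),-6.9)
need(p,R);print(cur()[2]['moment'],cur()[0])
for n,(x,y) in (('side',(340,120)),('top',(440,200))):
    im=env.read_camera(n)[:,:,::-1]; cv2.imwrite(f'pics/{n}3f.png',im);cv2.imwrite(f'pics/{n}3.png',cv2.resize(im[y:y+150,x:x+130],None,fx=4,fy=4))
```

```text
t 5.3 d(mm) [ 0.3 -1.   0.2] rotvec [ 0.02 -0.01 -0.02] |r| 0.0 joints [-1.03  0.8   1.33  0.45  1.67  0.55] F [-0.1  0.7 -2. ] open 0.247
[-0.5233078   0.02694356 -0.01163856] [ 459.58374596 -424.42774496  169.12769039]
```

View pics/side3.png

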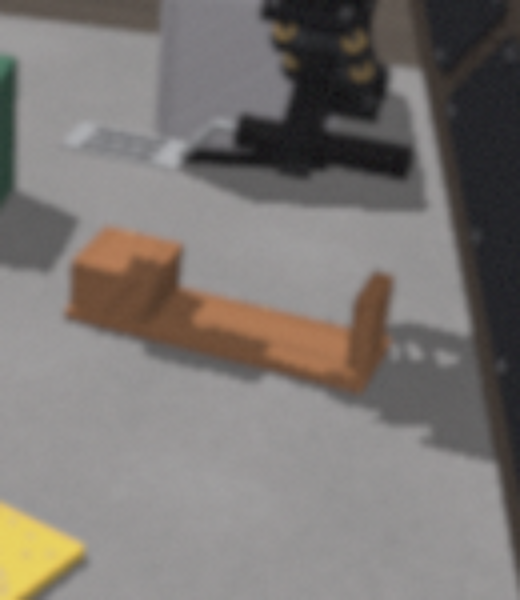

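View pics/top3.png

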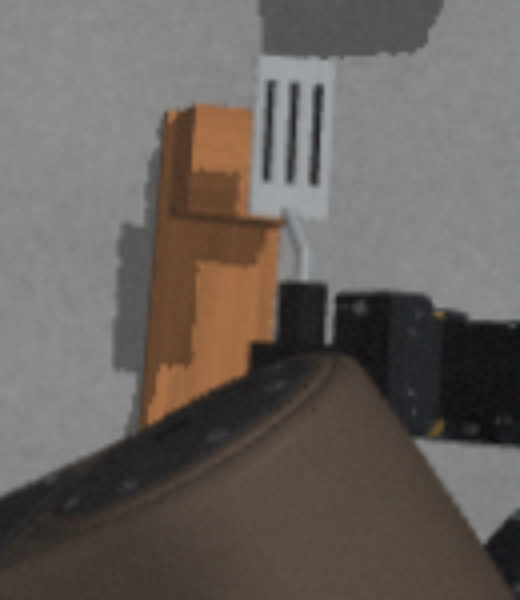

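Run:
```python
from k import *
p,R,s=cur(); M=R.as_matrix(); o=p-8*M[:,1]
S=(R*( Ro.from_euler('x',45,degrees=True)*LE).inv()).as_matrix(); print('o',o.round(1)); print(S.round(3))
loc=np.array([[180,23,-30],[180,-23,-30],[85,-23,-30],[85,23,-30]])
W=loc@S.T+o
print('pred top zoom',((proj('top',W)-[440,200])*4).round(0).tolist())
print('pred side zoom',((proj('side',W)-[340,120])*4).round(0).tolist())
px=np.array([(260,57),(337,60),(327,219),(249,215)])/4+[440,200]
print(onz('top',px,o[2]-30).round(1), W.round(1))
```

```text
o [ 458.6 -429.6  172.6]
[[ 0.993  0.12   0.002]
 [-0.12   0.993 -0.002]
 [-0.002  0.002  1.   ]]
pred top zoom [[251.0, 56.0], [329.0, 63.0], [321.0, 223.0], [243.0, 216.0]]
pred side zoom [[58.0, 147.0], [81.0, 125.0], [194.0, 147.0], [173.0, 170.0]]
[[ 638.9 -433.2  142.6]
 [ 636.  -478.8  142.6]
 [ 542.4 -466.1  142.6]
 [ 546.  -420.4  142.6]] [[ 640.  -428.3  142.2]
 [ 634.5 -473.9  142.1]
 [ 540.1 -462.5  142.3]
 [ 545.6 -416.9  142.4]]
```

Run:
```python
import cv2
s=cv2.imread('pics/side3f.png');cv2.imwrite('pics/s3z.png',cv2.resize(s[140:170,350:450],None,fx=8,fy=8,interpolation=2))
t=cv2.imread('pics/top3f.png');cv2.imwrite('pics/t3z.png',cv2.resize(t[208:262,490:535],None,fx=10,fy=10,interpolation=2))
```

```text
(no output)
```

View pics/s3z.png

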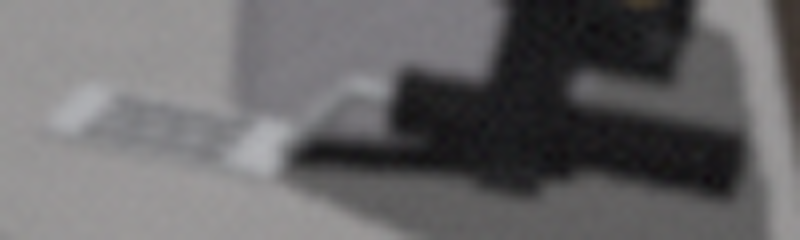

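View pics/t3z.png

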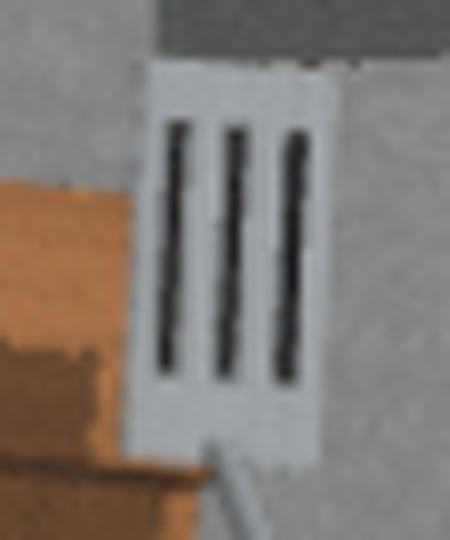

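Run:
```python
from k import *
T=[(505,214.5),(523.8,214.8),(521.8,254.5),(502.7,253.2)]
S=[(356,156),(360.6,150.6),(386.9,155.6),(384.4,161.9)]
for a,b in zip(S,T):
    P,e=tri(a,b);print(P.round(1),e.round(1))
# calibration check: gripper-independent: handle/rest on table, spatula at rest blade corners both views
```

```text
[ 637.3 -433.3  142.9] 1.9
[ 635.5 -478.1  142.2] 2.0
[ 544.4 -465.2  144.4] 3.3
[ 545.4 -421.9  142.6] 3.7
```

```bash
cat >> k.py <<'E'
def ins(dist,z,yaw=85.,c=(697.,63.7)):
    a=np.radians(yaw); return (c[0]-dist*np.cos(a),c[1]-dist*np.sin(a),z)
E
python3 - <<'E'
from k import *
ax=ins(245,175); p,R=tcp(ax,85.); print(ax); need(p,R); print(ik(p,R,[cur()[2]['joints']]))
E
```

```text
(np.float64(675.6468430268237), np.float64(-180.36770103247767), 175)
t 5.4 d(mm) [210.8 244.1   2.4] rotvec [-1.000e-02 -2.000e-01  9.188e+01] |r| 91.9 joints [-1.03  0.8   1.33  0.45  1.67  0.55] F [ 0.6  0.2 -2.4] open 0.249
[array([-0.30090926,  0.99745526,  0.86958544, -0.1691154 ,  2.04261087,
       -0.22967221])]
```

jog_arm([
  {"dx":0.0132,"dy":0.0152,"dz":0,"rx":0,"ry":0,"rz":5.74,"gripper":0},
  {"dx":0.0132,"dy":0.0152,"dz":0,"rx":0,"ry":0,"rz":5.74,"gripper":0},
  {"dx":0.0132,"dy":0.0152,"dz":0,"rx":0,"ry":0,"rz":5.74,"gripper":0},
  {"dx":0.0132,"dy":0.0152,"dz":0,"rx":0,"ry":0,"rz":5.74,"gripper":0},
  {"dx":0.0132,"dy":0.0152,"dz":0,"rx":0,"ry":0,"rz":5.74,"gripper":0},
  {"dx":0.0132,"dy":0.0152,"dz":0,"rx":0,"ry":0,"rz":5.74,"gripper":0},
  {"dx":0.0132,"dy":0.0152,"dz":0,"rx":0,"ry":0,"rz":5.74,"gripper":0},
  {"dx":0.0132,"dy":0.0152,"dz":0,"rx":0,"ry":0,"rz":5.74,"gripper":0},
  {"dx":0.0132,"dy":0.0152,"dz":0,"rx":0,"ry":0,"rz":5.74,"gripper":0},
  {"dx":0.0132,"dy":0.0152,"dz":0,"rx":0,"ry":0,"rz":5.74,"gripper":0},
  {"dx":0.0132,"dy":0.0152,"dz":0,"rx":0,"ry":0,"rz":5.74,"gripper":0},
  {"dx":0.0132,"dy":0.0152,"dz":0,"rx":0,"ry":0,"rz":5.74,"gripper":0},
])

```text
t: 6.6
eef_pos: [618.1, -241.0, 165.7]
tcp_rot: [-1.573, 0.79, -0.486]
ft_force: [-0.5, 0.8, -1.1]
opening: 0.254
```

jog_arm([
  {"dx":0.0132,"dy":0.0152,"dz":0,"rx":0,"ry":0,"rz":5.74,"gripper":0},
  {"dx":0.0132,"dy":0.0152,"dz":0,"rx":0,"ry":0,"rz":5.74,"gripper":0},
  {"dx":0.0132,"dy":0.0152,"dz":0,"rx":0,"ry":0,"rz":5.74,"gripper":0},
  {"dx":0.0132,"dy":0.0152,"dz":0,"rx":0,"ry":0,"rz":5.74,"gripper":0},
  {"dx":0,"dy":0,"dz":0,"rx":0,"ry":0,"rz":0,"gripper":0},
  {"dx":0,"dy":0,"dz":0,"rx":0,"ry":0,"rz":0,"gripper":0},
])

```text
t: 7.2
eef_pos: [670.5, -180.2, 165.8]
tcp_rot: [-1.573, 0.789, -0.089]
ft_force: [-0.6, 0.0, -1.1]
opening: 0.252
```

Run:
```python
from k import *
p,R=tcp(ins(245,175),85.); need(p,R)
p,R=tcp(ins(245,90),85.); need(p,R)
```

```text
t 7.2 d(mm) [-0.5  0.3  3.5] rotvec [ 0.05 -0.24  0.02] |r| 0.2 joints [-0.3   1.    0.87 -0.17  2.04 -0.23] F [-0.6  0.  -1.1] open 0.252
t 7.2 d(mm) [ -0.5   0.3 -81.5] rotvec [ 0.05 -0.24  0.02] |r| 0.2 joints [-0.3   1.    0.87 -0.17  2.04 -0.23] F [-0.6  0.  -1.1] open 0.252
```

jog_arm([
  {"dx":0,"dy":0,"dz":-0.02,"rx":0,"ry":-0.2,"rz":0,"gripper":0},
  {"dx":0,"dy":0,"dz":-0.03,"rx":0,"ry":0,"rz":0,"gripper":0},
  {"dx":0,"dy":0,"dz":-0.025,"rx":0,"ry":0,"rz":0,"gripper":0},
  {"dx":0,"dy":0,"dz":-0.01,"rx":0,"ry":0,"rz":0,"gripper":0},
  {"dx":0,"dy":0,"dz":0,"rx":0,"ry":0,"rz":0,"gripper":0},
  {"dx":0,"dy":0,"dz":0,"rx":0,"ry":0,"rz":0,"gripper":0},
])

```text
t: 7.8
eef_pos: [670.7, -181.7, 83.3]
tcp_rot: [-1.573, 0.783, -0.091]
ft_force: [0.9, -0.6, -1.8]
opening: 0.248
```

Run:
```python
from k import *
p,R=tcp(ins(245,86),85.); need(p,R)
for n,(x,y,w,h,f) in (('side',(230,225,130,100,6)),('top',(250,165,130,110,6))):
    im=env.read_camera(n)[:,:,::-1]; cv2.imwrite(f'pics/{n}4f.png',im);cv2.imwrite(f'pics/{n}4.png',cv2.resize(im[y:y+h,x:x+w],None,fx=f,fy=f,interpolation=2))
```

```text
t 7.8 d(mm) [-0.7  1.8 -3. ] rotvec [0.11 0.13 0.11] |r| 0.2 joints [-0.3   1.08  0.91 -0.16  1.92 -0.21] F [ 0.9 -0.6 -1.8] open 0.248
```

View pics/side4.png

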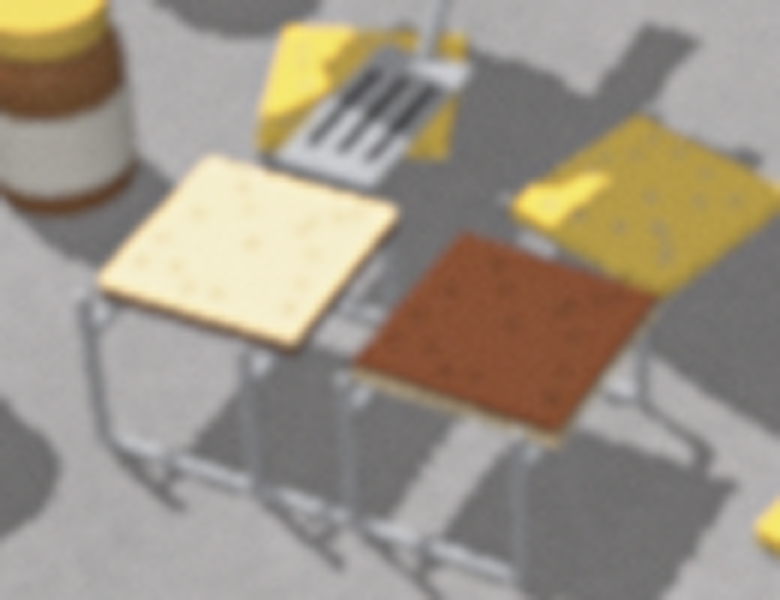

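View pics/top4.png

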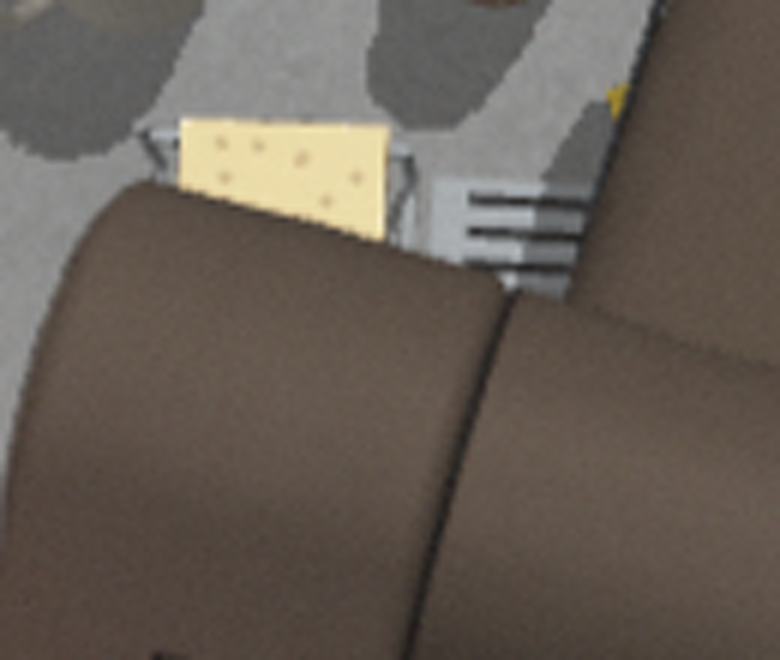

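Run:
```python
from k import *
p,R,s=cur(); M=R.as_matrix(); o=p-8*M[:,1]; print('o',o)
z=56
tz=lambda a:[(250+u/6,165+v/6) for u,v in a]; sz=lambda a:[(230+u/6,225+v/6) for u,v in a]
print('slots L ends',onz('top',tz([(470,199),(468,231),(466,264)]),z).round(1).tolist())
print('slots R',onz('top',tz([(585,200),(580,235),(570,268)]),z).round(1).tolist())
print('blade tip left corner top',onz('top',tz([(434,180)]),z).round(1))
print('side tip', onz('side',sz([(270,160),(370,188)]),z).round(1).tolist(),'rear',onz('side',sz([(385,45),(470,70)]),z).round(1).tolist())
print('cake: top corner R',onz('top',tz([(389,124),(180,120)]),70).round(1).tolist(), 'side',onz('side',sz([(210,154),(401,210),(294,345),(97,284)]),70).round(1).tolist())
a=np.radians(85); S=np.array([[np.cos(a),-np.sin(a),0],[np.sin(a),np.cos(a),0],[0,0,1]])
W=np.array([[180,23,-30],[180,-23,-30],[85,-23,-30],[85,23,-30]])@S.T+o
print('pred',W.round(1).tolist(),'side zoom',((proj('side',W)-[230,225])*6).round(0).tolist())
print('top zoom',((proj('top',W)-[250,165])*6).round(0).tolist())
```

```text
o [ 676.62749039 -181.88168206   89.59593985]
slots L ends [[707.6, -17.5, 56.0], [693.8, -16.3, 56.0], [679.6, -15.1, 56.0]]
slots R [[705.7, -66.2, 56.0], [690.7, -63.6, 56.0], [676.6, -59.0, 56.0]]
blade tip left corner top [[716.3  -2.4  56. ]]
side tip [[718.4, -4.3, 56.0], [670.9, -0.5, 56.0]] rear [[706.2, -99.2, 56.0], [663.2, -93.7, 56.0]]
cake: top corner R [[737.8, 15.6, 70.0], [742.3, 103.9, 70.0]] side [[734.8, 16.9, 70.0], [645.5, 25.3, 70.0], [651.6, 115.3, 70.0], [739.2, 108.1, 70.0]]
pred [[669.4, -0.6, 59.6], [715.2, -4.6, 59.6], [706.9, -99.2, 59.6], [661.1, -95.2, 59.6]] side zoom [[373.0, 182.0], [277.0, 154.0], [383.0, 38.0], [475.0, 62.0]]
top zoom [[432.0, 287.0], [439.0, 180.0], [663.0, 193.0], [657.0, 300.0]]
```

jog_arm([
  {"dx":0,"dy":0,"dz":0,"rx":0,"ry":0,"rz":0,"gripper":0},
])

```text
t: 8.0
eef_pos: [670.9, -181.1, 83.7]
tcp_rot: [-1.574, 0.782, -0.09]
ft_force: [-0.1, 0.3, -1.3]
opening: 0.249
```

jog_arm([
  {"dx":0,"dy":0,"dz":0,"rx":0,"ry":0,"rz":0,"gripper":0},
])

```text
t: 8.1
eef_pos: [670.8, -181.0, 83.2]
tcp_rot: [-1.573, 0.783, -0.09]
ft_force: [0.7, -0.4, -2.4]
opening: 0.25
```

jog_arm([
  {"dx":0,"dy":0,"dz":0,"rx":0,"ry":0,"rz":0,"gripper":0},
])

```text
t: 8.2
eef_pos: [670.7, -180.9, 82.8]
tcp_rot: [-1.573, 0.783, -0.09]
ft_force: [0.7, 0.3, -1.8]
opening: 0.245
```

jog_arm([
  {"dx":0,"dy":0,"dz":-0.007,"rx":0,"ry":0,"rz":0,"gripper":0},
  {"dx":0,"dy":0.008,"dz":0,"rx":0,"ry":0,"rz":0,"gripper":0},
  {"dx":0.0005,"dy":0.01,"dz":0,"rx":0,"ry":0,"rz":0,"gripper":0},
  {"dx":0.0005,"dy":0.01,"dz":0,"rx":0,"ry":0,"rz":0,"gripper":0},
  {"dx":0.0005,"dy":0.01,"dz":0,"rx":0,"ry":0,"rz":0,"gripper":0},
  {"dx":0.0005,"dy":0.01,"dz":0,"rx":0,"ry":0,"rz":0,"gripper":0},
])

```text
t: 8.8
eef_pos: [672.7, -131.7, 75.5]
tcp_rot: [-1.573, 0.784, -0.089]
ft_force: [-0.2, 1.1, -2.2]
opening: 0.254
```

Run:
```python
from k import *
p,R=tcp(ins(245,86),85.); need(p,R); print(cur()[0])
for n,(x,y,w,h,f) in (('side',(230,225,130,100,6)),('top',(250,165,130,110,6))):
    im=env.read_camera(n)[:,:,::-1]; cv2.imwrite(f'pics/{n}5f.png',im);cv2.imwrite(f'pics/{n}5.png',cv2.resize(im[y:y+h,x:x+w],None,fx=f,fy=f,interpolation=2))
```

```text
t 8.8 d(mm) [ -2.7 -48.2   4.8] rotvec [0.1  0.1  0.01] |r| 0.1 joints [-0.25  1.07  0.95 -0.12  1.9  -0.15] F [-0.2  1.1 -2.2] open 0.254
[ 672.73073443 -131.69347696   75.53731649]
```

View pics/side5.png

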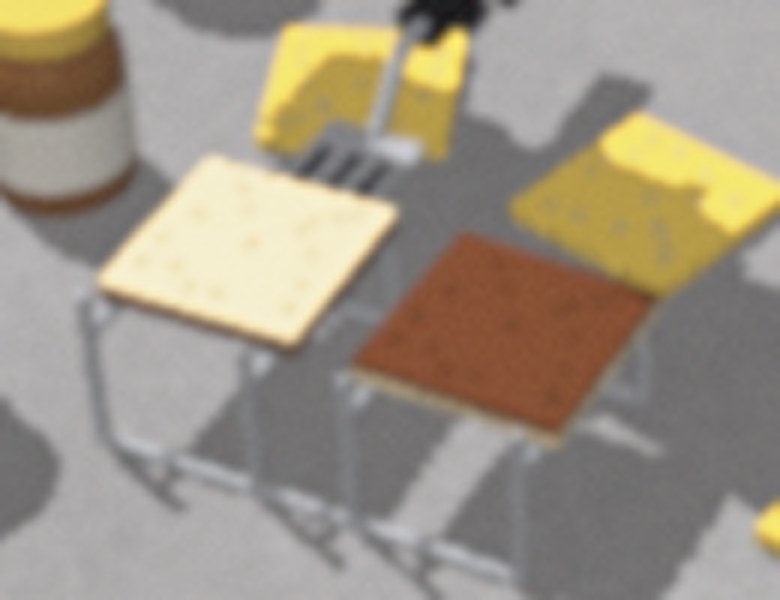

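View pics/top5.png

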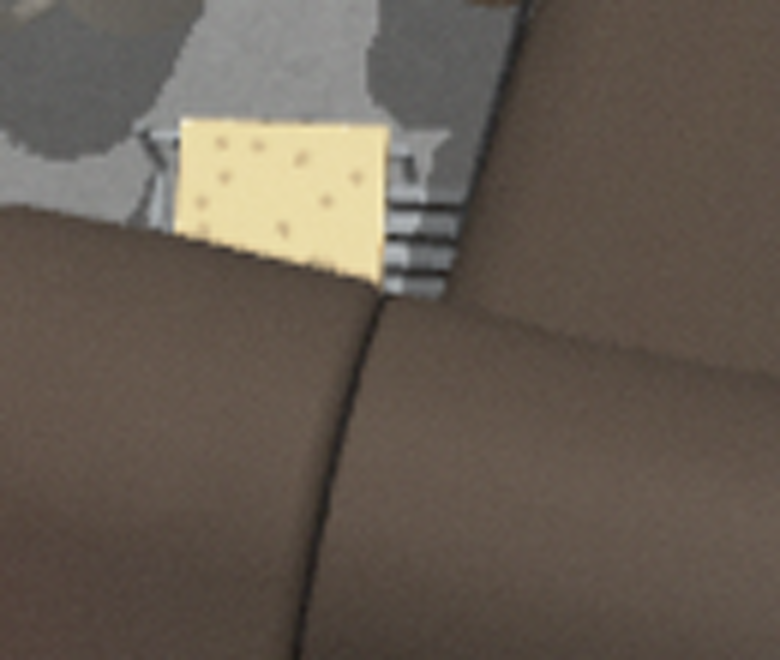

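Run:
```python
from k import *
tz=lambda a:[(250+u/6,165+v/6) for u,v in a]
print(onz('top',tz([(388,237),(450,242),(388,204),(455,206),(388,272)]),51).round(1))
sz=lambda a:[(230+u/6,225+v/6) for u,v in a]
print('side',onz('side',sz([(340,165),(345,125),(425,150)]),51).round(1))
print('cake near edge mid',onz('top',tz([(388,125)]),70))
```

```text
[[693.2  17.9  51. ]
 [690.3  -8.4  51. ]
 [707.5  17.6  51. ]
 [705.8 -10.9  51. ]
 [678.1  18.3  51. ]]
side [[692.1 -16.9  51. ]
 [701.6 -43.9  51. ]
 [662.2 -38.7  51. ]]
cake near edge mid [[737.37282685  16.04872705  70.        ]]
```

jog_arm([
  {"dx":0.0006,"dy":0.01,"dz":0,"rx":0,"ry":0,"rz":0,"gripper":0},
  {"dx":0.0006,"dy":0.01,"dz":0,"rx":0,"ry":0,"rz":0,"gripper":0},
  {"dx":0.0006,"dy":0.01,"dz":0,"rx":0,"ry":0,"rz":0,"gripper":0},
  {"dx":0.0006,"dy":0.01,"dz":0,"rx":0,"ry":0,"rz":0,"gripper":0},
  {"dx":0.0006,"dy":0.01,"dz":0,"rx":0,"ry":0,"rz":0,"gripper":0},
  {"dx":0.0006,"dy":0.009,"dz":0,"rx":0,"ry":0,"rz":0,"gripper":0},
  {"dx":0,"dy":0,"dz":0,"rx":0,"ry":0,"rz":0,"gripper":0},
])

```text
t: 9.6
eef_pos: [676.3, -72.5, 75.4]
tcp_rot: [-1.573, 0.784, -0.088]
ft_force: [-0.7, 0.7, -2.1]
opening: 0.249
```

Run:
```python
from k import *
p,R=tcp(ins(135,79),85.); need(p,R); print(cur()[0])
for n,(x,y,w,h,f) in (('side',(230,225,130,100,6)),):
    im=env.read_camera(n)[:,:,::-1]; cv2.imwrite(f'pics/{n}6f.png',im);cv2.imwrite(f'pics/{n}6.png',cv2.resize(im[y:y+h,x:x+w],None,fx=f,fy=f,interpolation=2))
```

```text
t 9.6 d(mm) [ 3.3  2.2 -2.1] rotvec [ 0.09  0.08 -0.03] |r| 0.1 joints [-0.18  1.06  0.97 -0.07  1.89 -0.09] F [-0.7  0.7 -2.1] open 0.249
[676.27936059 -72.52299612  75.43489692]
```

View pics/side6.png

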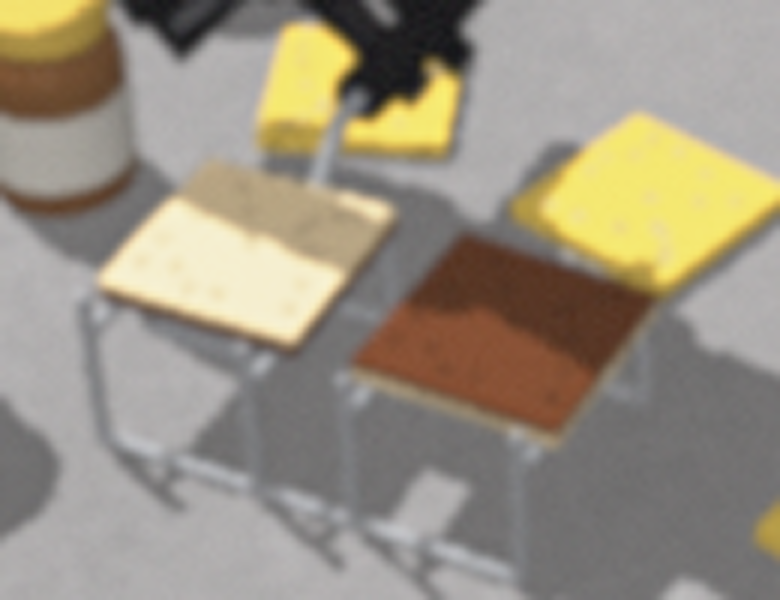

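jog_arm([
  {"dx":0,"dy":0,"dz":0.004,"rx":0,"ry":0,"rz":0,"gripper":0},
  {"dx":0,"dy":0,"dz":0.005,"rx":0,"ry":0,"rz":0,"gripper":0},
  {"dx":0,"dy":0,"dz":0.008,"rx":0,"ry":0,"rz":0,"gripper":0},
  {"dx":0,"dy":0,"dz":0.01,"rx":0,"ry":0,"rz":0,"gripper":0},
  {"dx":0,"dy":0,"dz":0.008,"rx":0,"ry":0,"rz":0,"gripper":0},
  {"dx":0,"dy":0,"dz":0.005,"rx":0,"ry":0,"rz":0,"gripper":0},
  {"dx":0,"dy":0,"dz":0,"rx":0,"ry":0,"rz":0,"gripper":0},
])

```text
t: 10.35
eef_pos: [676.5, -74.0, 116.5]
tcp_rot: [-1.573, 0.782, -0.09]
ft_force: [-1.2, 0.6, -2.9]
opening: 0.248
```

Run:
```python
from k import *
p,R=tcp(ins(135,119),85.); need(p,R); print(cur()[0],cur()[2]['moment'])
for n,(x,y,w,h,f) in (('side',(230,215,130,110,5)),('top',(240,155,140,120,5))):
    im=env.read_camera(n)[:,:,::-1]; cv2.imwrite(f'pics/{n}7f.png',im);cv2.imwrite(f'pics/{n}7.png',cv2.resize(im[y:y+h,x:x+w],None,fx=f,fy=f,interpolation=2))
```

```text
t 10.35 d(mm) [ 3.1  3.7 -3.1] rotvec [0.11 0.17 0.04] |r| 0.2 joints [-0.18  1.02  0.95 -0.07  1.95 -0.09] F [-1.2  0.6 -2.9] open 0.248
[676.46259044 -74.0211633  116.49171846] [-0.15291843 -0.78840663  0.05515792]
```

View pics/side7.png

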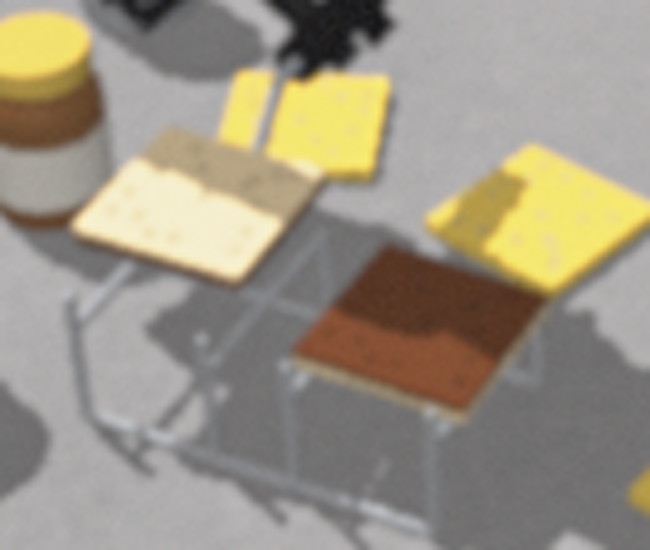

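View pics/top7.png

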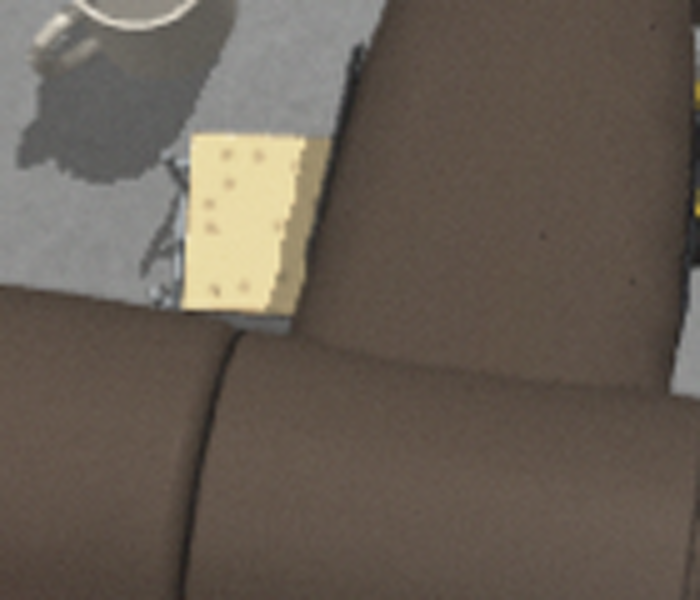

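Run:
```python
from k import *
tz=lambda a:[(240+u/5,155+v/5) for u,v in a]; sz=lambda a:[(230+u/5,215+v/5) for u,v in a]
p,R,s=cur(); M=R.as_matrix(); o=p-8*M[:,1]; S=(R*(Ro.from_euler('x',45,degrees=True)*LE).inv()).as_matrix()
print('o',o.round(1))
A=onz('top',tz([(190,133),(183,309)]),102);B=onz('side',sz([(172,127),(327,177),(240,280),(72,227)]),102)
print(A.round(1),B.round(1))
print('tri far corners',[tri(a,b) for a,b in zip(sz([(72,227),(240,280)]),tz([(190,133),(183,309)]))])
print('in spatula frame top',((A-o)@S).round(1),'side',((B-o)@S).round(1), ((B-o)@S).mean(0))
```

```text
o [681.8 -74.4 121. ]
[[743.1 105.  102. ]
 [655.1 109.4 102. ]] [[733.3  17.3 102. ]
 [645.8  29.8 102. ]
 [652.5 113.5 102. ]
 [741.8 104.4 102. ]]
tri far corners [(array([742.42256062, 104.6697425 , 102.19133553]), np.float64(1.385245767027453)), (array([655.18907112, 109.68014431,  98.47961642]), np.float64(1.1772280305403247))]
in spatula frame top [[184.1 -45.3 -18.8]
 [180.8  42.7 -18.7]] side [[ 96.  -43.2 -18.9]
 [100.7  45.  -18.8]
 [184.6  45.7 -18.7]
 [183.5 -44.  -18.8]] [141.19829036   0.85955602 -18.79815137]
```

```bash
cat > tray.py <<'E'
from plan import *
XC=139.
def ts(yaw,ph,up=-30,v=-5,zadd=0):
    a=np.radians(yaw); xs=np.array([np.cos(a),np.sin(a)]); td=np.array([-np.sin(a),np.cos(a)])
    f=np.radians(ph); u=up-44*np.cos(f)+30*np.sin(f); z=5+44*np.sin(f)+30*np.cos(f)+zadd
    c=np.array([517.4,366.3])+xs*(v-XC)+td*u
    return tcp((c[0],c[1],z),yaw,-ph)
E
python3 - <<'E'
from tray import *
p0,R0,s=cur();q=s['joints']
p1=p0+[0,0,40]
for yaw in (170,180,186.25):
  pe,Re=ts(yaw,0,zadd=125); print(yaw,pe)
  qq=ik(p1,R0,[q])[0]; mx=0;mm=9;N=30
  rv=(Re*R0.inv()).as_rotvec(); print(np.degrees(rv))
  for i in range(1,N+1):
    f=i/N; Ri=Ro.from_rotvec(rv*f)*R0; pi=p1+(pe-p1)*f
    s_=ik(pi,Ri,[qq])
    if not s_: print('fail',i);break
    mx=max(mx,np.abs(s_[0]-qq).max()); qq=s_[0]; mm=min(mm,margin(qq))
  print('max dq/step',mx,'margin',mm,qq)
  for ph in range(0,91,10):
    za=85 if ph<=20 else 3
    pp,RR=ts(yaw,ph,zadd=za); s_=ik(pp,RR,[qq])
    if not s_: print('fail ph',ph);break
    print(ph,pp.round(1),s_[0],round(margin(s_[0]),2),'dq',np.abs(s_[0]-qq).max().round(2)); qq=s_[0]
E
```

```text
170 [671.08 408.6  154.34]
[ 0.01  0.14 85.04]
max dq/step 0.03204272755669413 margin 0.5760986610569298 [ 0.63  1.1   0.68 -0.55  1.93 -0.82]
0 [671.1 408.6 114.3] [ 0.63  1.13  0.71 -0.54  1.88 -0.78] 0.59 dq 0.05
10 [670.2 403.9 120.6] [ 0.6   1.04  0.83 -0.43  1.71 -0.77] 0.7 dq 0.17
20 [669.2 398.1 126. ] [ 0.56  0.95  0.95 -0.32  1.54 -0.78] 0.81 dq 0.17
30 [668.1 391.6  48.3] [ 0.51  0.95  1.12 -0.21  1.24 -0.8 ] 0.92 dq 0.3
40 [666.8 384.4  51.3] [ 0.46  0.89  1.24 -0.08  1.06 -0.89] 1.0 dq 0.18
50 [665.5 376.7  53. ] [ 0.4   0.84  1.35  0.09  0.9  -1.05] 0.84 dq 0.17
60 [664.1 369.   53.4] [ 0.34  0.81  1.45  0.33  0.78 -1.28] 0.72 dq 0.23
70 [662.7 361.2  52.4] [ 0.28  0.8   1.53  0.63  0.71 -1.58] 0.65 dq 0.31
80 [661.4 353.8  50. ] [ 0.22  0.81  1.61  0.95  0.71 -1.92] 0.65 dq 0.34
90 [660.2 346.9  46.3] [ 0.16  0.84  1.67  1.23  0.79 -2.23] 0.46 dq 0.31
180 [661.4  434.64 154.34]
[-0.    0.15 95.04]
max dq/step 0.03363006971845195 margin 0.5233704727298767 [ 0.68  1.07  0.74 -0.61  1.84 -0.9 ]
0 [661.4 434.6 114.3] [ 0.68  1.1   0.77 -0.6   1.79 -0.86] 0.53 dq 0.05
10 [6
[... 845 characters left out ...]
 0.82 -0.63  1.72 -0.91] 0.5 dq 0.05
10 [653.6 445.1 120.6] [ 0.67  1.    0.9  -0.51  1.59 -0.92] 0.62 dq 0.13
20 [654.3 439.3 126. ] [ 0.63  0.93  0.99 -0.38  1.45 -0.96] 0.75 dq 0.14
30 [655.  432.7  48.3] [ 0.58  0.95  1.13 -0.25  1.19 -0.99] 0.88 dq 0.26
40 [655.8 425.4  51.3] [ 0.52  0.9   1.21 -0.09  1.06 -1.12] 1.0 dq 0.16
50 [656.6 417.8  53. ] [ 0.45  0.87  1.29  0.1   0.96 -1.28] 0.9 dq 0.19
60 [657.5 409.9  53.4] [ 0.39  0.85  1.36  0.33  0.89 -1.49] 0.83 dq 0.23
70 [658.3 402.1  52.4] [ 0.32  0.85  1.42  0.57  0.87 -1.73] 0.81 dq 0.25
80 [659.2 394.6  50. ] [ 0.26  0.87  1.46  0.81  0.9  -1.97] 0.72 dq 0.24
90 [659.9 387.6  46.3] [ 0.2   0.9   1.5   1.02  0.97 -2.18] 0.51 dq 0.21
```

jog_arm([
  {"dx":0,"dy":0,"dz":0.01,"rx":0,"ry":0,"rz":0,"gripper":0},
  {"dx":0,"dy":0,"dz":0.02,"rx":0,"ry":0,"rz":0,"gripper":0},
  {"dx":0,"dy":0.004,"dz":0.01,"rx":0,"ry":0,"rz":1,"gripper":0},
  {"dx":-0.0005,"dy":0.008,"dz":0,"rx":0,"ry":0,"rz":2,"gripper":0},
  {"dx":-0.0008,"dy":0.013,"dz":0,"rx":0,"ry":0,"rz":3,"gripper":0},
  {"dx":-0.0008,"dy":0.018,"dz":0,"rx":0,"ry":0,"rz":3.4,"gripper":0},
  {"dx":-0.0008,"dy":0.018,"dz":0,"rx":0,"ry":0,"rz":3.4,"gripper":0},
  {"dx":-0.0008,"dy":0.018,"dz":0,"rx":0,"ry":0,"rz":3.4,"gripper":0},
  {"dx":-0.0008,"dy":0.018,"dz":0,"rx":0,"ry":0,"rz":3.4,"gripper":0},
  {"dx":-0.0008,"dy":0.018,"dz":0,"rx":0,"ry":0,"rz":3.4,"gripper":0},
  {"dx":-0.0008,"dy":0.018,"dz":0,"rx":0,"ry":0,"rz":3.4,"gripper":0},
  {"dx":-0.0008,"dy":0.018,"dz":0,"rx":0,"ry":0,"rz":3.4,"gripper":0},
])

```text
t: 11.65
eef_pos: [668.7, 79.4, 154.7]
tcp_rot: [-1.572, 0.785, 0.438]
ft_force: [-0.0, -0.0, -2.6]
opening: 0.246
```

jog_arm([
  {"dx":-0.0008,"dy":0.018,"dz":0,"rx":0,"ry":0,"rz":3.4,"gripper":0},
  {"dx":-0.0008,"dy":0.018,"dz":0,"rx":0,"ry":0,"rz":3.4,"gripper":0},
  {"dx":-0.0008,"dy":0.018,"dz":0,"rx":0,"ry":0,"rz":3.4,"gripper":0},
  {"dx":-0.0008,"dy":0.018,"dz":0,"rx":0,"ry":0,"rz":3.4,"gripper":0},
  {"dx":-0.0008,"dy":0.018,"dz":0,"rx":0,"ry":0,"rz":3.4,"gripper":0},
  {"dx":-0.0008,"dy":0.018,"dz":0,"rx":0,"ry":0,"rz":3.4,"gripper":0},
  {"dx":-0.0008,"dy":0.018,"dz":0,"rx":0,"ry":0,"rz":3.4,"gripper":0},
  {"dx":-0.0008,"dy":0.018,"dz":0,"rx":0,"ry":0,"rz":3.4,"gripper":0},
  {"dx":-0.0008,"dy":0.018,"dz":0,"rx":0,"ry":0,"rz":3.4,"gripper":0},
  {"dx":-0.0008,"dy":0.018,"dz":0,"rx":0,"ry":0,"rz":3.4,"gripper":0},
  {"dx":-0.0008,"dy":0.018,"dz":0,"rx":0,"ry":0,"rz":3.4,"gripper":0},
  {"dx":-0.0008,"dy":0.018,"dz":0,"rx":0,"ry":0,"rz":3.4,"gripper":0},
])

```text
t: 12.85
eef_pos: [659.0, 295.1, 155.0]
tcp_rot: [-1.572, 0.785, 1.15]
ft_force: [0.1, 0.3, -2.1]
opening: 0.247
```

Run:
```python
from tray import *
p,R=ts(186.25,0,zadd=125); need(p,R)
```

```text
t 12.85 d(mm) [ -5.9 154.8  -0.6] rotvec [-0.05  0.05 30.35] |r| 30.3 joints [ 0.49  0.99  0.91 -0.47  1.87 -0.65] F [ 0.1  0.3 -2.1] open 0.247
```

jog_arm([
  {"dx":-0.0006,"dy":0.018,"dz":0,"rx":0,"ry":0,"rz":3.4,"gripper":0},
  {"dx":-0.0006,"dy":0.018,"dz":0,"rx":0,"ry":0,"rz":3.4,"gripper":0},
  {"dx":-0.0006,"dy":0.018,"dz":0,"rx":0,"ry":0,"rz":3.4,"gripper":0},
  {"dx":-0.0006,"dy":0.018,"dz":0,"rx":0,"ry":0,"rz":3.4,"gripper":0},
  {"dx":-0.0006,"dy":0.018,"dz":0,"rx":0,"ry":0,"rz":3.4,"gripper":0},
  {"dx":-0.0006,"dy":0.018,"dz":0,"rx":0,"ry":0,"rz":3.4,"gripper":0},
  {"dx":-0.0006,"dy":0.018,"dz":0,"rx":0,"ry":0,"rz":3.4,"gripper":0},
  {"dx":-0.0006,"dy":0.014,"dz":0,"rx":0,"ry":0,"rz":3,"gripper":0},
  {"dx":-0.0006,"dy":0.009,"dz":0,"rx":0,"ry":0,"rz":2,"gripper":0},
  {"dx":-0.0006,"dy":0.004,"dz":0,"rx":0,"ry":0,"rz":1,"gripper":0},
  {"dx":0,"dy":0,"dz":0,"rx":0,"ry":0,"rz":0,"gripper":0},
  {"dx":0,"dy":0,"dz":0,"rx":0,"ry":0,"rz":0,"gripper":0},
])

```text
t: 14.05
eef_pos: [654.0, 445.4, 155.5]
tcp_rot: [-1.573, 0.784, 1.662]
ft_force: [0.1, 0.4, -2.9]
opening: 0.249
```

Run:
```python
from tray import *
p,R=ts(186.25,0,zadd=125); need(p,R)
for n in ('side','top'):
    im=env.read_camera(n)[:,:,::-1]; cv2.imwrite(f'pics/{n}8.png',im)
```

```text
t 14.05 d(mm) [-0.9  4.5 -1.1] rotvec [-0.09  0.07  0.96] |r| 1.0 joints [ 0.71  1.05  0.79 -0.63  1.77 -0.94] F [ 0.1  0.4 -2.9] open 0.249
```

View pics/side8.png

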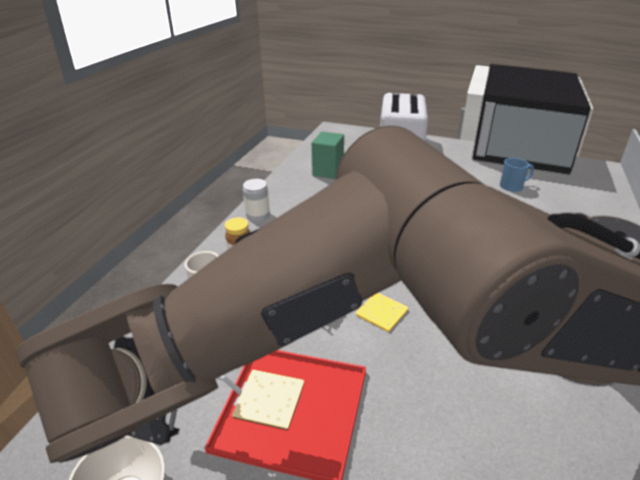

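View pics/top8.png

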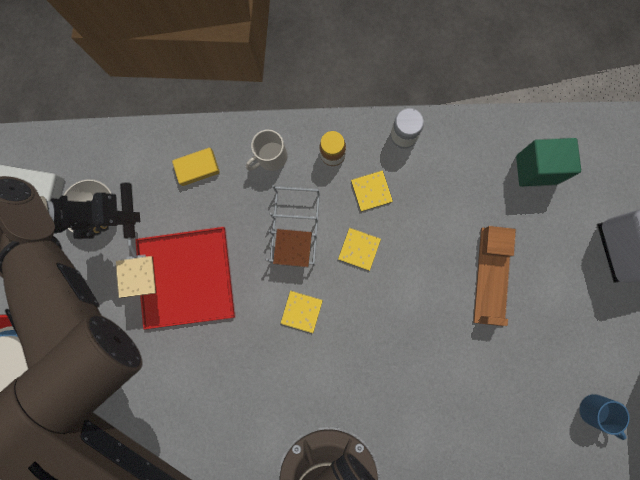

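Run:
```python
from tray import *
t=[(60,208),(114,208),(88,180),(88,236)]
for z in (50,80): print(z,onz('top',t,z).round(0).tolist())
# side0 bowl rim: left (77,475) right (165,470), top (120,440)
print(tri((165,470),(88,180)),)
for z in (50,80): print(onz('side',[(76,470),(165,470),(120,440)],z).round(0).tolist())
# cake here
print('cake top corners', onz('top',[(116,263),(153,257),(156,295),(120,299)],132).round(0).tolist())
print('cake side', onz('side',[(246,370),(304,375),(289,427),(234,421)],132).round(0).tolist())
p,R,s=cur();print(p-8*R.as_matrix()[:,1])
for up in (-30,-10):
  for ph in (0,20,30,60,85): print(up,ph,ts(186.25,ph,up=up,zadd=0)[0].round(0))
```

```text
50 [[706.0, 693.0, 50.0], [701.0, 544.0, 50.0], [779.0, 618.0, 50.0], [629.0, 612.0, 50.0]]
80 [[700.0, 675.0, 80.0], [695.0, 529.0, 80.0], [771.0, 602.0, 80.0], [625.0, 596.0, 80.0]]
(array([709.45, 580.6 ,  63.99]), np.float64(132.1289363718168))
[[779.0, 623.0, 50.0], [645.0, 568.0, 50.0], [746.0, 553.0, 50.0]]
[[757.0, 632.0, 80.0], [629.0, 579.0, 80.0], [726.0, 564.0, 80.0]]
cake top corners [[549.0, 495.0, 132.0], [561.0, 404.0, 132.0], [471.0, 396.0, 132.0], [463.0, 484.0, 132.0]]
cake side [[577.0, 402.0, 132.0], [482.0, 378.0, 132.0], [468.0, 474.0, 132.0], [549.0, 494.0, 132.0]]
[653.65 450.77 161.15]
-30 0 [653. 450.  29.]
-30 20 [654. 439.  41.]
-30 30 [655. 433.  45.]
-30 60 [657. 410.  50.]
-30 85 [660. 391.  45.]
-10 0 [655. 430.  29.]
-10 20 [656. 419.  41.]
-10 30 [657. 413.  45.]
-10 60 [660. 390.  50.]
-10 85 [662. 371.  45.]
```

Run:
```python
from tray import *
for ph,za in ((25,60),(25,5),(35,4)):
    p,R=ts(186.25,ph,up=-10,zadd=za); print(p.round(1)); need(p,R)
```

```text
[656.8 416.2 103.3]
t 14.15 d(mm) [  2.6 -28.9 -52.2] rotvec [24.77  2.59  0.98] |r| 24.9 joints [ 0.7   1.05  0.79 -0.63  1.77 -0.94] F [ 0.2 -0.1 -3. ] open 0.252
[656.8 416.2  48.3]
t 14.15 d(mm) [   2.6  -28.9 -107.2] rotvec [24.77  2.59  0.98] |r| 24.9 joints [ 0.7   1.05  0.79 -0.63  1.77 -0.94] F [ 0.2 -0.1 -3. ] open 0.252
[657.6 409.3  50.9]
t 14.15 d(mm) [   3.4  -35.9 -104.6] rotvec [34.72  3.59  0.97] |r| 34.9 joints [ 0.7   1.05  0.79 -0.63  1.77 -0.94] F [ 0.2 -0.1 -3. ] open 0.252
```

jog_arm([
  {"dx":0.0003,"dy":-0.0036,"dz":-0.002,"rx":1.6,"ry":0.16,"rz":0.12,"gripper":0},
  {"dx":0.0003,"dy":-0.0036,"dz":-0.005,"rx":3.3,"ry":0.34,"rz":0.12,"gripper":0},
  {"dx":0.0003,"dy":-0.0036,"dz":-0.008,"rx":3.3,"ry":0.35,"rz":0.12,"gripper":0},
  {"dx":0.0003,"dy":-0.0036,"dz":-0.009,"rx":3.3,"ry":0.35,"rz":0.12,"gripper":0},
  {"dx":0.0003,"dy":-0.0036,"dz":-0.009,"rx":3.3,"ry":0.35,"rz":0.12,"gripper":0},
  {"dx":0.0003,"dy":-0.0036,"dz":-0.008,"rx":3.3,"ry":0.35,"rz":0.12,"gripper":0},
  {"dx":0.0003,"dy":-0.0036,"dz":-0.006,"rx":3.3,"ry":0.35,"rz":0.12,"gripper":0},
  {"dx":0.0004,"dy":-0.0036,"dz":-0.005,"rx":3.3,"ry":0.34,"rz":0.12,"gripper":0},
  {"dx":0,"dy":0,"dz":0,"rx":0,"ry":0,"rz":0,"gripper":0},
  {"dx":0,"dy":0,"dz":0,"rx":0,"ry":0,"rz":0,"gripper":0},
])

```text
t: 15.15
eef_pos: [656.6, 416.5, 103.9]
tcp_rot: [-1.572, 0.352, 1.679]
ft_force: [-0.3, 0.7, -1.8]
opening: 0.251
```

Run:
```python
from tray import *
for ph,za in ((25,60),(25,5),(35,4)):
    p,R=ts(186.25,ph,up=-10,zadd=za); need(p,R)
for n,(x,y,w,h,f) in (('side',(190,330,190,140,4)),('top',(60,180,190,160,4))):
    im=env.read_camera(n)[:,:,::-1]; cv2.imwrite(f'pics/{n}9.png',cv2.resize(im[y:y+h,x:x+w],None,fx=f,fy=f,interpolation=2))
```

```text
t 15.15 d(mm) [ 0.1 -0.3 -0.7] rotvec [0.15 0.06 0.02] |r| 0.2 joints [ 0.58  0.91  1.09 -0.32  1.32 -0.99] F [-0.3  0.7 -1.8] open 0.251
t 15.15 d(mm) [  0.1  -0.3 -55.7] rotvec [0.15 0.06 0.02] |r| 0.2 joints [ 0.58  0.91  1.09 -0.32  1.32 -0.99] F [-0.3  0.7 -1.8] open 0.251
t 15.15 d(mm) [  0.9  -7.3 -53. ] rotvec [10.09  1.15  0.02] |r| 10.2 joints [ 0.58  0.91  1.09 -0.32  1.32 -0.99] F [-0.3  0.7 -1.8] open 0.251
```

View pics/side9.png

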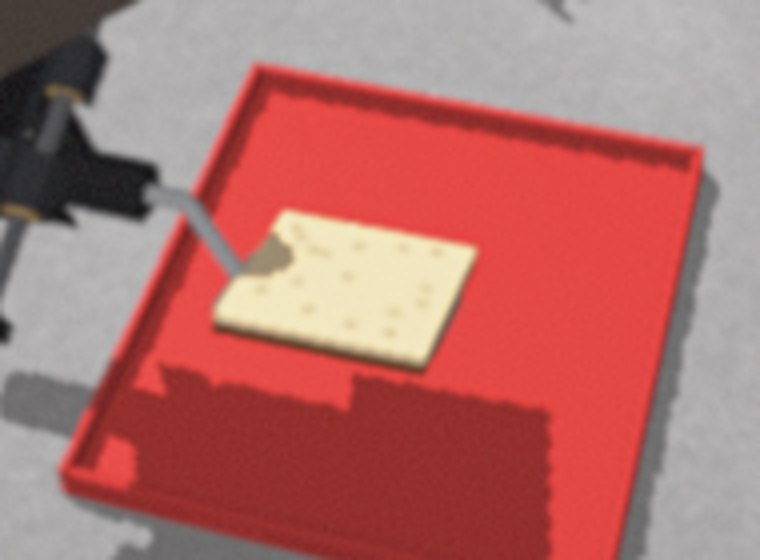

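View pics/top9.png

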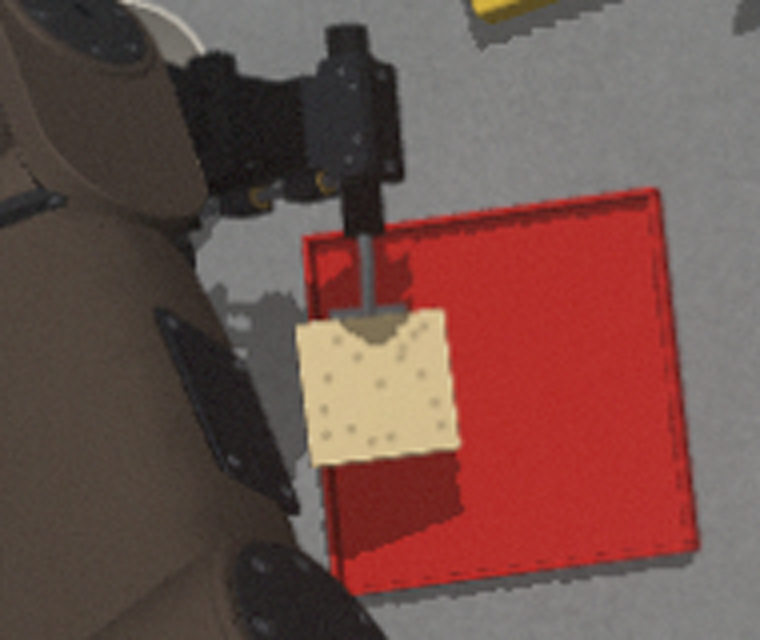

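jog_arm([
  {"dx":0,"dy":0,"dz":-0.007,"rx":0,"ry":0,"rz":0,"gripper":0},
  {"dx":0,"dy":0,"dz":-0.01,"rx":0,"ry":0,"rz":0,"gripper":0},
  {"dx":0,"dy":0,"dz":-0.012,"rx":0,"ry":0,"rz":0,"gripper":0},
  {"dx":0,"dy":-0.002,"dz":-0.01,"rx":2.5,"ry":0.28,"rz":0,"gripper":0},
  {"dx":0.0003,"dy":-0.002,"dz":-0.008,"rx":2.5,"ry":0.28,"rz":0,"gripper":0},
  {"dx":0.0003,"dy":-0.002,"dz":-0.003,"rx":2.5,"ry":0.28,"rz":0,"gripper":0},
  {"dx":0.0003,"dy":-0.0015,"dz":-0.001,"rx":2.5,"ry":0.28,"rz":0,"gripper":0},
  {"dx":0,"dy":0,"dz":0,"rx":0,"ry":0,"rz":0,"gripper":0},
  {"dx":0,"dy":0,"dz":0,"rx":0,"ry":0,"rz":0,"gripper":0},
])

```text
t: 16.15
eef_pos: [657.0, 409.6, 51.8]
tcp_rot: [-1.57, 0.176, 1.681]
ft_force: [-0.6, 0.3, -1.7]
opening: 0.251
```

Run:
```python
from tray import *
for ph,za in ((35,4),(45,3),(55,3),(65,3),(75,3),(85,3)):
    p,R=ts(186.25,ph,up=-10,zadd=za); need(p,R)
for n,(x,y,w,h,f) in (('side',(190,330,190,140,4)),('top',(60,180,190,160,4))):
    im=env.read_camera(n)[:,:,::-1]; cv2.imwrite(f'pics/{n}10.png',cv2.resize(im[y:y+h,x:x+w],None,fx=f,fy=f,interpolation=2))
```

```text
t 16.15 d(mm) [ 0.6 -0.3 -0.9] rotvec [ 0.1  -0.01 -0.04] |r| 0.1 joints [ 0.53  0.91  1.2  -0.18  1.11 -1.07] F [-0.6  0.3 -1.7] open 0.251
t 16.15 d(mm) [ 1.4 -7.8  0.5] rotvec [10.04  1.08 -0.04] |r| 10.1 joints [ 0.53  0.91  1.2  -0.18  1.11 -1.07] F [-0.6  0.3 -1.7] open 0.251
t 16.15 d(mm) [  2.2 -15.6   1.6] rotvec [19.98  2.17 -0.04] |r| 20.1 joints [ 0.53  0.91  1.2  -0.18  1.11 -1.07] F [-0.6  0.3 -1.7] open 0.251
t 16.15 d(mm) [  3.1 -23.5   1.2] rotvec [29.92  3.27 -0.04] |r| 30.1 joints [ 0.53  0.91  1.2  -0.18  1.11 -1.07] F [-0.6  0.3 -1.7] open 0.251
t 16.15 d(mm) [  3.9 -31.2  -0.5] rotvec [39.86  4.36 -0.04] |r| 40.1 joints [ 0.53  0.91  1.2  -0.18  1.11 -1.07] F [-0.6  0.3 -1.7] open 0.251
t 16.15 d(mm) [  4.7 -38.4  -3.5] rotvec [49.8   5.45 -0.04] |r| 50.1 joints [ 0.53  0.91  1.2  -0.18  1.11 -1.07] F [-0.6  0.3 -1.7] open 0.251
```

View pics/side10.png

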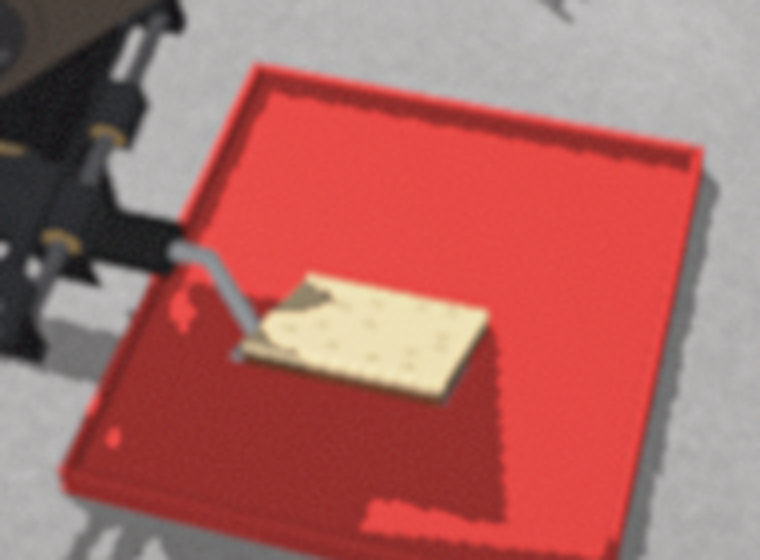

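View pics/top10.png

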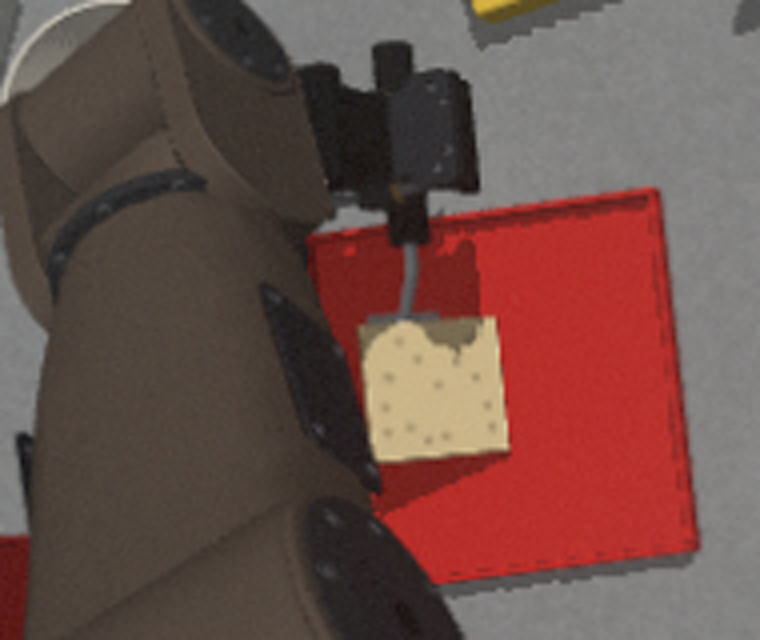

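jog_arm([
  {"dx":0.0006,"dy":-0.0038,"dz":0.0003,"rx":5,"ry":0.54,"rz":0,"gripper":0},
  {"dx":0.0006,"dy":-0.0039,"dz":0.0003,"rx":5,"ry":0.54,"rz":0,"gripper":0},
  {"dx":0.0004,"dy":-0.0039,"dz":0.0005,"rx":5,"ry":0.54,"rz":0,"gripper":0},
  {"dx":0.0004,"dy":-0.0039,"dz":0.0005,"rx":5,"ry":0.54,"rz":0,"gripper":0},
  {"dx":0.0004,"dy":-0.004,"dz":0,"rx":5,"ry":0.54,"rz":0,"gripper":0},
  {"dx":0.0004,"dy":-0.004,"dz":-0.0002,"rx":5,"ry":0.54,"rz":0,"gripper":0},
  {"dx":0,"dy":0,"dz":0,"rx":0,"ry":0,"rz":0,"gripper":0},
])

```text
t: 16.95
eef_pos: [660.2, 384.5, 53.1]
tcp_rot: [-1.571, -0.352, 1.678]
ft_force: [-0.5, -0.4, -2.5]
opening: 0.247
```

Run:
```python
from tray import *
for ph,za in ((65,3),(75,3),(85,3)):
    p,R=ts(186.25,ph,up=-10,zadd=za); need(p,R)
for n,(x,y,w,h,f) in (('side',(190,330,190,140,4)),('top',(60,180,190,160,4))):
    im=env.read_camera(n)[:,:,::-1]; cv2.imwrite(f'pics/{n}11.png',cv2.resize(im[y:y+h,x:x+w],None,fx=f,fy=f,interpolation=2))
```

```text
t 16.95 d(mm) [-0.1  1.6 -0. ] rotvec [-0.19 -0.03  0.08] |r| 0.2 joints [ 0.32  0.84  1.41  0.46  0.87 -1.65] F [-0.5 -0.4 -2.5] open 0.247
t 16.95 d(mm) [ 0.8 -6.1 -1.7] rotvec [9.76 1.05 0.08] |r| 9.8 joints [ 0.32  0.84  1.41  0.46  0.87 -1.65] F [-0.5 -0.4 -2.5] open 0.247
t 16.95 d(mm) [  1.6 -13.3  -4.7] rotvec [19.7   2.13  0.08] |r| 19.8 joints [ 0.32  0.84  1.41  0.46  0.87 -1.65] F [-0.5 -0.4 -2.5] open 0.247
```

View pics/side11.png

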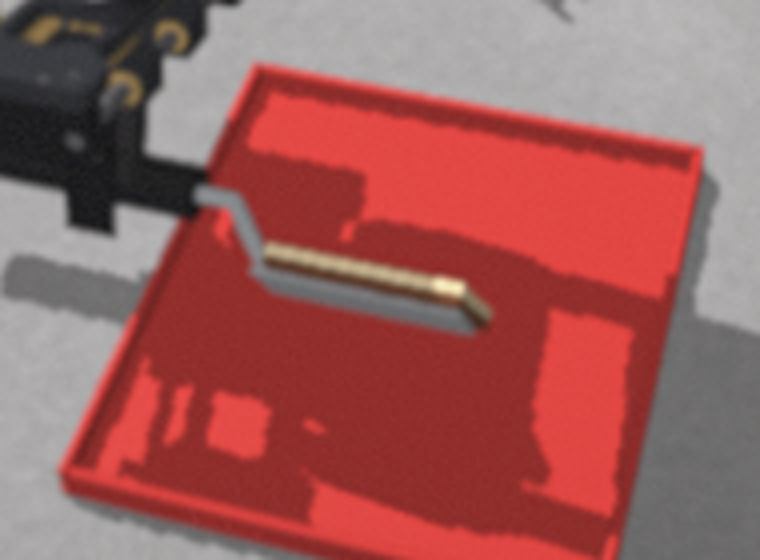

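View pics/top11.png

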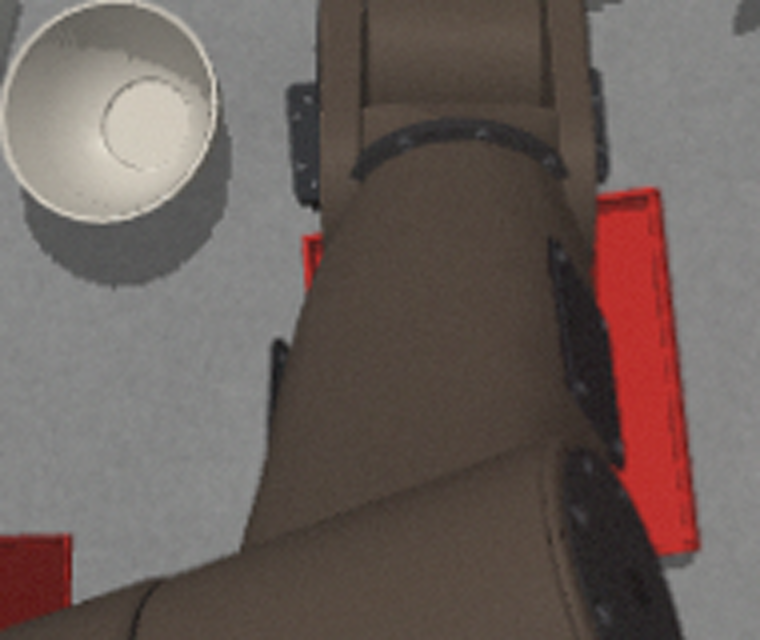

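jog_arm([
  {"dx":0.0004,"dy":-0.0035,"dz":-0.0005,"rx":5,"ry":0.54,"rz":0,"gripper":0},
  {"dx":0.0004,"dy":-0.0035,"dz":-0.001,"rx":5,"ry":0.54,"rz":0,"gripper":0},
  {"dx":0.0004,"dy":-0.0035,"dz":-0.0015,"rx":5,"ry":0.54,"rz":0,"gripper":0},
  {"dx":0.0004,"dy":-0.0035,"dz":-0.0015,"rx":5,"ry":0.54,"rz":0,"gripper":0},
  {"dx":0,"dy":0,"dz":0,"rx":0,"ry":0,"rz":0,"gripper":0},
])

```text
t: 17.55
eef_pos: [661.0, 371.6, 47.7]
tcp_rot: [-1.569, -0.702, 1.679]
ft_force: [0.3, -0.1, -1.8]
opening: 0.254
```

Run:
```python
from tray import *
for ph,za in ((85,3),(90,3)):
    p,R=ts(186.25,ph,up=-10,zadd=za); need(p,R)
for n,(x,y,w,h,f) in (('side',(190,330,190,140,4)),):
    im=env.read_camera(n)[:,:,::-1]; cv2.imwrite(f'pics/{n}12.png',cv2.resize(im[y:y+h,x:x+w],None,fx=f,fy=f,interpolation=2))
```

```text
t 17.55 d(mm) [ 0.7 -0.5  0.6] rotvec [-0.22 -0.1   0.  ] |r| 0.2 joints [ 0.2   0.88  1.49  0.92  0.94 -2.11] F [ 0.3 -0.1 -1.8] open 0.254
t 17.55 d(mm) [ 1.1 -3.9 -1.3] rotvec [4.75 0.44 0.  ] |r| 4.8 joints [ 0.2   0.88  1.49  0.92  0.94 -2.11] F [ 0.3 -0.1 -1.8] open 0.254
```

View pics/side12.png

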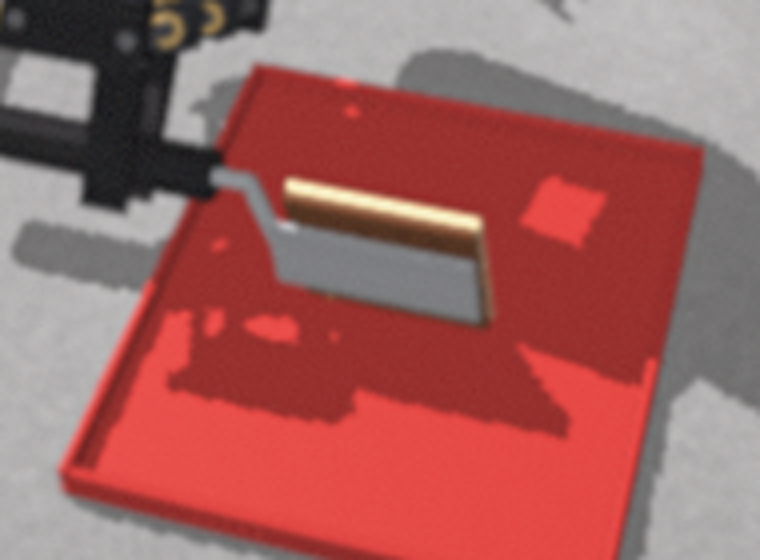

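jog_arm([
  {"dx":0,"dy":0,"dz":0.006,"rx":0,"ry":0,"rz":0,"gripper":0},
  {"dx":0,"dy":0,"dz":0.007,"rx":0,"ry":0,"rz":0,"gripper":0},
  {"dx":0,"dy":0,"dz":0.007,"rx":0,"ry":0,"rz":0,"gripper":0},
  {"dx":0.0003,"dy":-0.003,"dz":0,"rx":2,"ry":0.2,"rz":0,"gripper":0},
  {"dx":0.0003,"dy":-0.003,"dz":0,"rx":2,"ry":0.2,"rz":0,"gripper":0},
  {"dx":0.0003,"dy":-0.003,"dz":0,"rx":2,"ry":0.2,"rz":0,"gripper":0},
  {"dx":0.0003,"dy":-0.004,"dz":0,"rx":2,"ry":0.2,"rz":0,"gripper":0},
  {"dx":0.0003,"dy":-0.004,"dz":0,"rx":0,"ry":0,"rz":0,"gripper":0},
  {"dx":0.0003,"dy":-0.004,"dz":0,"rx":0,"ry":0,"rz":0,"gripper":0},
  {"dx":0,"dy":0,"dz":0,"rx":0,"ry":0,"rz":0,"gripper":0},
  {"dx":0,"dy":0,"dz":0,"rx":0,"ry":0,"rz":0,"gripper":0},
])

```text
t: 18.7
eef_pos: [663.4, 351.5, 69.8]
tcp_rot: [-1.577, -0.843, 1.684]
ft_force: [-0.4, 0.6, -1.5]
opening: 0.251
```

Run:
```python
from tray import *
p,R=ts(186.25,93,up=-10,zadd=3); need(p,R)
for n,(x,y,w,h,f) in (('side',(190,330,190,140,4)),):
    im=env.read_camera(n)[:,:,::-1]; cv2.imwrite(f'pics/{n}13.png',cv2.resize(im[y:y+h,x:x+w],None,fx=f,fy=f,interpolation=2))
```

```text
t 18.7 d(mm) [ -1.   14.3 -24.8] rotvec [-0.32  0.19  0.02] |r| 0.4 joints [ 0.13  0.87  1.52  1.04  1.05 -2.24] F [-0.4  0.6 -1.5] open 0.251
```

View pics/side13.png

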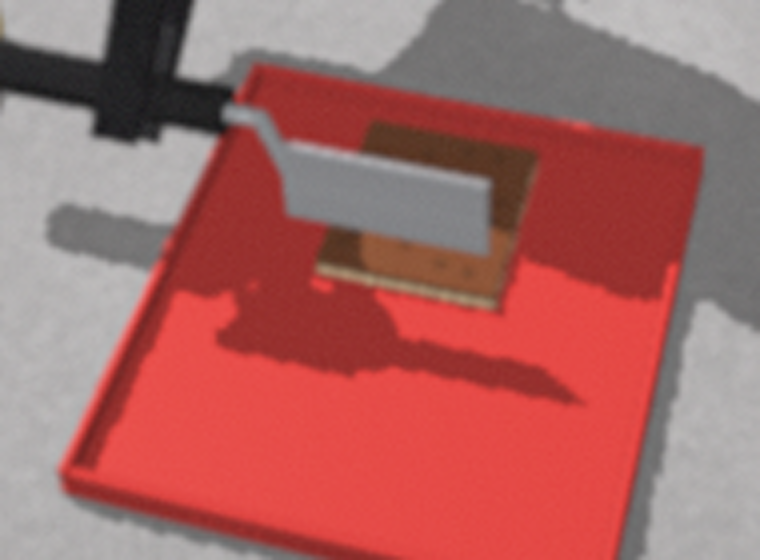

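jog_arm([
  {"dx":0,"dy":0.005,"dz":0.02,"rx":0,"ry":0,"rz":0,"gripper":0},
  {"dx":0,"dy":0.005,"dz":0.035,"rx":0,"ry":0,"rz":0,"gripper":0},
  {"dx":0,"dy":0.005,"dz":0.03,"rx":0,"ry":0,"rz":0,"gripper":0},
  {"dx":0,"dy":0.005,"dz":0.015,"rx":-2,"ry":-0.2,"rz":0,"gripper":0},
])

```text
t: 19.15
eef_pos: [663.7, 371.4, 171.8]
tcp_rot: [-1.578, -0.808, 1.684]
ft_force: [0.5, 0.1, -1.9]
opening: 0.25
```

Run:
```python
from tray import *
p0,R0,s=cur(); 
pe,Re=tcp((665,150,185),110.,0); need(pe,Re)
def path(pe,Re,N,q=None):
    p0,R0,s=cur(); q=s['joints'];rv=(Re*R0.inv()).as_rotvec();mx=0;mm=9
    for i in range(1,N+1):
        S=ik(p0+(pe-p0)*i/N,Ro.from_rotvec(rv*i/N)*R0,[q])
        if not S: print('fail',i);return
        mx=max(mx,np.abs(S[0]-q).max());q=S[0];mm=min(mm,margin(q))
    print('maxdq',mx,'margin',mm,q)
path(pe,Re,25)
pe,Re=ts(186.25,0,up=-10,zadd=150); need(pe,Re); path(pe,Re,14)
im=env.read_camera('side')[330:470,190:380,::-1]; cv2.imwrite('pics/side14.png',cv2.resize(im,None,fx=4,fy=4))
```

```text
t 19.15 d(mm) [  -4.  -223.3    7.6] rotvec [-82.25  51.47 -58.72] |r| 113.4 joints [ 0.17  0.74  1.46  0.94  1.11 -2.03] F [ 0.5  0.1 -1.9] open 0.25
maxdq 0.1015711007407516 margin 0.7628386916046856 [ 0.17  0.96  0.93 -0.14  2.02 -0.19]
t 19.15 d(mm) [-8.4 58.6  7.6] rotvec [-90.78  -9.68  -0.19] |r| 91.3 joints [ 0.17  0.74  1.46  0.94  1.11 -2.03] F [ 0.5  0.1 -1.9] open 0.25
maxdq 0.14027994453775178 margin 0.4850413317307991 [ 0.69  1.    0.83 -0.64  1.77 -0.96]
```

View pics/side14.png

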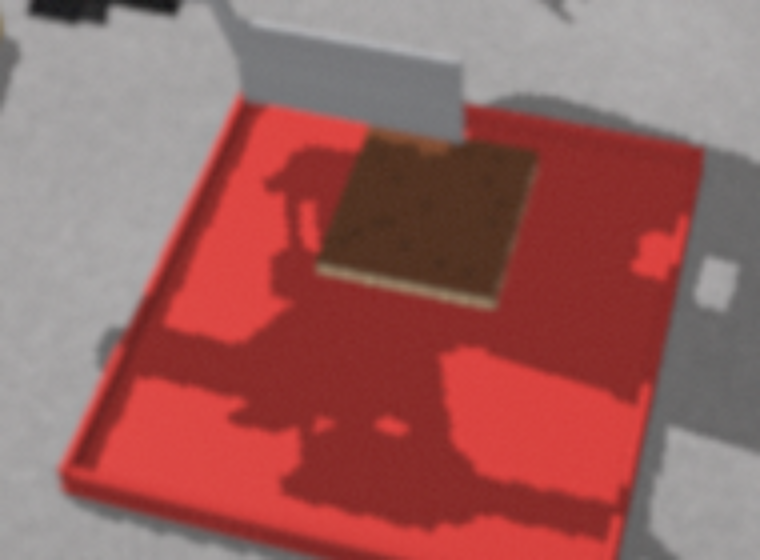

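jog_arm([
  {"dx":-0.0006,"dy":0.0042,"dz":0.001,"rx":-6.5,"ry":-0.7,"rz":0,"gripper":0},
  {"dx":-0.0006,"dy":0.0042,"dz":0.001,"rx":-6.5,"ry":-0.7,"rz":0,"gripper":0},
  {"dx":-0.0006,"dy":0.0042,"dz":0.001,"rx":-6.5,"ry":-0.7,"rz":0,"gripper":0},
  {"dx":-0.0006,"dy":0.0042,"dz":0.001,"rx":-6.5,"ry":-0.7,"rz":0,"gripper":0},
  {"dx":-0.0006,"dy":0.0042,"dz":0.001,"rx":-6.5,"ry":-0.7,"rz":0,"gripper":0},
  {"dx":-0.0006,"dy":0.0042,"dz":0.001,"rx":-6.5,"ry":-0.7,"rz":0,"gripper":0},
  {"dx":-0.0006,"dy":0.0042,"dz":0.001,"rx":-6.5,"ry":-0.7,"rz":0,"gripper":0},
  {"dx":-0.0006,"dy":0.0042,"dz":0.001,"rx":-6.5,"ry":-0.7,"rz":0,"gripper":0},
  {"dx":-0.0006,"dy":0.0042,"dz":0.001,"rx":-6.5,"ry":-0.7,"rz":0,"gripper":0},
  {"dx":-0.0006,"dy":0.0042,"dz":0.001,"rx":-6.5,"ry":-0.7,"rz":0,"gripper":0},
  {"dx":-0.0006,"dy":0.0042,"dz":0,"rx":-6.5,"ry":-0.7,"rz":0,"gripper":0},
  {"dx":-0.0006,"dy":0.0042,"dz":0,"rx":-6.5,"ry":-0.7,"rz":0,"gripper":0},
])

```text
t: 20.4
eef_pos: [655.5, 422.3, 178.9]
tcp_rot: [-1.569, 0.565, 1.683]
ft_force: [0.3, -0.1, -1.9]
opening: 0.252
```

jog_arm([
  {"dx":-0.0006,"dy":0.004,"dz":0,"rx":-6.4,"ry":-0.68,"rz":0,"gripper":0},
  {"dx":-0.0006,"dy":0.004,"dz":0,"rx":-6.4,"ry":-0.68,"rz":0,"gripper":0},
  {"dx":0,"dy":0,"dz":0,"rx":0,"ry":0,"rz":0,"gripper":0},
])

```text
t: 20.7
eef_pos: [653.0, 431.6, 174.9]
tcp_rot: [-1.559, 0.789, 1.692]
ft_force: [-0.6, -0.3, -1.8]
opening: 0.248
```

```bash
cat >> tray.py <<'E'
def path(pe,Re,N,p0=None,R0=None,q=None):
    if p0 is None: p0,R0,s=cur(); q=s['joints']
    rv=(Re*R0.inv()).as_rotvec();mx=0;mm=9
    for i in range(1,N+1):
        S=ik(p0+(pe-p0)*i/N,Ro.from_rotvec(rv*i/N)*R0,[q])
        if not S: print('fail',i);return
        mx=max(mx,np.abs(S[0]-q).max());q=S[0];mm=min(mm,margin(q))
    print('maxdq',mx,'margin',mm,q); return q
E
python3 - <<'E'
from tray import *
pe,Re=ts(186.25,0,up=-10,zadd=150); need(pe,Re)
pe,Re=tcp((677,-100,185),75.,0); need(pe,Re); q=path(pe,Re,28)
p2,R2=tcp((460,-430,185),-6.9); path(p2,R2,20,pe,Re,q)
print((p2-pe),(R2*Re.inv()).as_rotvec(degrees=True))
E
```

```text
t 20.7 d(mm) [ 2.3 -1.6  4.5] rotvec [ 0.27 -0.43 -0.26] |r| 0.6 joints [ 0.7   1.01  0.83 -0.64  1.77 -0.97] F [-0.6 -0.3 -1.8] open 0.248
t 20.7 d(mm) [  18.5 -530.2    4.5] rotvec [  -0.24   -0.54 -111.51] |r| 111.5 joints [ 0.7   1.01  0.83 -0.64  1.77 -0.97] F [-0.6 -0.3 -1.8] open 0.248
maxdq 0.03892704398921787 margin 0.504975288783385 [-0.25  0.96  0.92  0.01  2.04  0.02]
maxdq 0.040559402910116504 margin 0.9060440511782306 [-1.03  0.79  1.32  0.45  1.69  0.56]
[-210.86 -325.85    0.  ] [ -0.    0.  -81.9]
```

jog_arm([
  {"dx":0.0008,"dy":-0.022,"dz":0.0004,"rx":0,"ry":0,"rz":-4.65,"gripper":0},
  {"dx":0.0008,"dy":-0.022,"dz":0,"rx":0,"ry":0,"rz":-4.65,"gripper":0},
  {"dx":0.0008,"dy":-0.022,"dz":0,"rx":0,"ry":0,"rz":-4.65,"gripper":0},
  {"dx":0.0008,"dy":-0.022,"dz":0,"rx":0,"ry":0,"rz":-4.65,"gripper":0},
  {"dx":0.0008,"dy":-0.022,"dz":0,"rx":0,"ry":0,"rz":-4.65,"gripper":0},
  {"dx":0.0008,"dy":-0.022,"dz":0,"rx":0,"ry":0,"rz":-4.65,"gripper":0},
  {"dx":0.0008,"dy":-0.022,"dz":0,"rx":0,"ry":0,"rz":-4.65,"gripper":0},
  {"dx":0.0008,"dy":-0.022,"dz":0,"rx":0,"ry":0,"rz":-4.65,"gripper":0},
  {"dx":0.0008,"dy":-0.022,"dz":0,"rx":0,"ry":0,"rz":-4.65,"gripper":0},
  {"dx":0.0008,"dy":-0.022,"dz":0,"rx":0,"ry":0,"rz":-4.65,"gripper":0},
  {"dx":0.0008,"dy":-0.022,"dz":0,"rx":0,"ry":0,"rz":-4.65,"gripper":0},
  {"dx":0.0008,"dy":-0.022,"dz":0,"rx":0,"ry":0,"rz":-4.65,"gripper":0},
])

```text
t: 21.9
eef_pos: [664.5, 164.3, 179.8]
tcp_rot: [-1.565, 0.782, 0.707]
ft_force: [-0.1, -0.5, -0.8]
opening: 0.249
```

jog_arm([
  {"dx":0.0008,"dy":-0.022,"dz":0,"rx":0,"ry":0,"rz":-4.65,"gripper":0},
  {"dx":0.0008,"dy":-0.022,"dz":0,"rx":0,"ry":0,"rz":-4.65,"gripper":0},
  {"dx":0.0008,"dy":-0.022,"dz":0,"rx":0,"ry":0,"rz":-4.65,"gripper":0},
  {"dx":0.0008,"dy":-0.022,"dz":0,"rx":0,"ry":0,"rz":-4.65,"gripper":0},
  {"dx":0.0008,"dy":-0.022,"dz":0,"rx":0,"ry":0,"rz":-4.65,"gripper":0},
  {"dx":0.0008,"dy":-0.022,"dz":0,"rx":0,"ry":0,"rz":-4.65,"gripper":0},
  {"dx":0.0008,"dy":-0.022,"dz":0,"rx":0,"ry":0,"rz":-4.65,"gripper":0},
  {"dx":0.0008,"dy":-0.022,"dz":0,"rx":0,"ry":0,"rz":-4.65,"gripper":0},
  {"dx":0.0008,"dy":-0.022,"dz":0,"rx":0,"ry":0,"rz":-4.65,"gripper":0},
  {"dx":0.0008,"dy":-0.022,"dz":0,"rx":0,"ry":0,"rz":-4.65,"gripper":0},
  {"dx":0.0008,"dy":-0.022,"dz":0,"rx":0,"ry":0,"rz":-4.65,"gripper":0},
  {"dx":0.0008,"dy":-0.022,"dz":0,"rx":0,"ry":0,"rz":-4.65,"gripper":0},
])

```text
t: 23.1
eef_pos: [674.1, -99.7, 180.0]
tcp_rot: [-1.563, 0.783, -0.267]
ft_force: [0.3, 0.6, -1.7]
opening: 0.249
```

Run:
```python
from tray import *
p2,R2=tcp((460,-430,175),-6.9); need(p2,R2)
```

```text
t 23.1 d(mm) [-213.4 -324.7  -10.7] rotvec [ -0.04   0.37 -81.3 ] |r| 81.3 joints [-0.25  0.97  0.91  0.02  2.05  0.02] F [ 0.3  0.6 -1.7] open 0.249
```

jog_arm([
  {"dx":-0.0119,"dy":-0.018,"dz":0,"rx":0,"ry":0.02,"rz":-4.52,"gripper":0},
  {"dx":-0.0119,"dy":-0.018,"dz":0,"rx":0,"ry":0.02,"rz":-4.52,"gripper":0},
  {"dx":-0.0119,"dy":-0.018,"dz":0,"rx":0,"ry":0.02,"rz":-4.52,"gripper":0},
  {"dx":-0.0119,"dy":-0.018,"dz":0,"rx":0,"ry":0.02,"rz":-4.52,"gripper":0},
  {"dx":-0.0119,"dy":-0.018,"dz":0,"rx":0,"ry":0.02,"rz":-4.52,"gripper":0},
  {"dx":-0.0119,"dy":-0.018,"dz":0,"rx":0,"ry":0.02,"rz":-4.52,"gripper":0},
  {"dx":-0.0119,"dy":-0.018,"dz":0,"rx":0,"ry":0.02,"rz":-4.52,"gripper":0},
  {"dx":-0.0119,"dy":-0.018,"dz":0,"rx":0,"ry":0.02,"rz":-4.52,"gripper":0},
  {"dx":-0.0119,"dy":-0.018,"dz":0,"rx":0,"ry":0.02,"rz":-4.52,"gripper":0},
  {"dx":-0.0119,"dy":-0.018,"dz":0,"rx":0,"ry":0.02,"rz":-4.52,"gripper":0},
  {"dx":-0.0119,"dy":-0.018,"dz":0,"rx":0,"ry":0.02,"rz":-4.52,"gripper":0},
  {"dx":-0.0119,"dy":-0.018,"dz":0,"rx":0,"ry":0.02,"rz":-4.52,"gripper":0},
])

```text
t: 24.3
eef_pos: [530.8, -315.5, 180.3]
tcp_rot: [-1.567, 0.787, -1.217]
ft_force: [-0.1, -0.3, -1.8]
opening: 0.247
```

jog_arm([
  {"dx":-0.0119,"dy":-0.018,"dz":0,"rx":0,"ry":0.02,"rz":-4.52,"gripper":0},
  {"dx":-0.0119,"dy":-0.018,"dz":0,"rx":0,"ry":0.02,"rz":-4.52,"gripper":0},
  {"dx":-0.0119,"dy":-0.018,"dz":0,"rx":0,"ry":0.02,"rz":-4.52,"gripper":0},
  {"dx":-0.0119,"dy":-0.018,"dz":0,"rx":0,"ry":0.02,"rz":-4.52,"gripper":0},
  {"dx":-0.0119,"dy":-0.018,"dz":0,"rx":0,"ry":0.02,"rz":-4.52,"gripper":0},
  {"dx":-0.0119,"dy":-0.018,"dz":0,"rx":0,"ry":0.02,"rz":-4.52,"gripper":0},
  {"dx":0,"dy":0,"dz":0,"rx":0,"ry":0,"rz":0,"gripper":0},
  {"dx":0,"dy":0,"dz":0,"rx":0,"ry":0,"rz":0,"gripper":0},
  {"dx":0,"dy":0,"dz":0,"rx":0,"ry":0,"rz":0,"gripper":0},
])

```text
t: 25.2
eef_pos: [460.3, -421.9, 180.1]
tcp_rot: [-1.573, 0.788, -1.688]
ft_force: [0.3, 0.9, -0.7]
opening: 0.25
```

Run:
```python
from tray import *
# pose right after first lift: TCP (459.6,-424.4,169.1) rot (-1.571,.785,-1.691)
need(np.array([459.6,-424.4,169.1]),Ro.from_euler('xyz',[-1.571,.785,-1.691]))
for n,(x,y,w,h,f) in (('side',(340,120,130,150,4)),('top',(440,200,130,150,4))):
    im=env.read_camera(n)[:,:,::-1]; cv2.imwrite(f'pics/{n}15f.png',im);cv2.imwrite(f'pics/{n}15.png',cv2.resize(im[y:y+h,x:x+w],None,fx=f,fy=f))
```

```text
t 25.2 d(mm) [ -0.7  -2.5 -11. ] rotvec [-0.2  -0.05 -0.25] |r| 0.3 joints [-1.03  0.78  1.32  0.45  1.69  0.56] F [ 0.3  0.9 -0.7] open 0.25
```

View pics/side15.png

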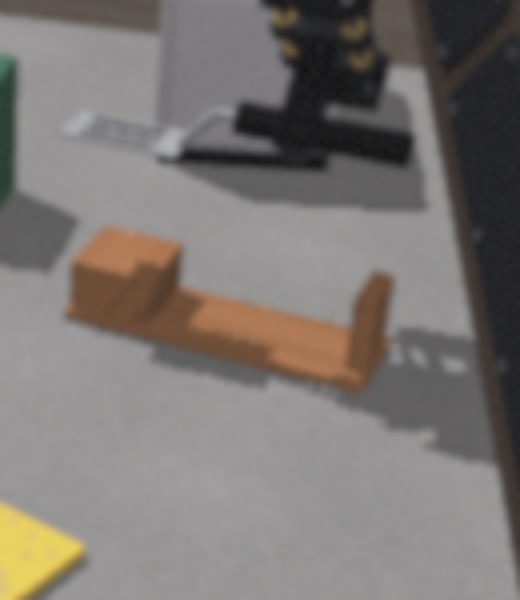

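View pics/top15.png

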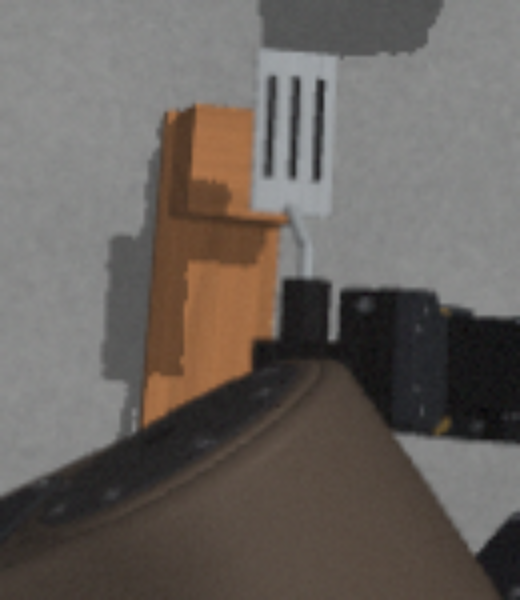

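jog_arm([
  {"dx":-0.0007,"dy":-0.0025,"dz":-0.011,"rx":-0.2,"ry":-0.05,"rz":-0.25,"gripper":0},
  {"dx":0,"dy":0,"dz":-0.02,"rx":0,"ry":0,"rz":0,"gripper":0},
  {"dx":0,"dy":0,"dz":-0.025,"rx":0,"ry":0,"rz":0,"gripper":0},
  {"dx":0,"dy":0,"dz":-0.02,"rx":0,"ry":0,"rz":0,"gripper":0},
  {"dx":0,"dy":0,"dz":-0.015,"rx":0,"ry":0,"rz":0,"gripper":0},
  {"dx":0,"dy":0,"dz":-0.005,"rx":0,"ry":0,"rz":0,"gripper":0},
  {"dx":0,"dy":0,"dz":0,"rx":0,"ry":0,"rz":0,"gripper":0},
  {"dx":0,"dy":0,"dz":0,"rx":0,"ry":0,"rz":0,"gripper":0},
])

```text
t: 26.1
eef_pos: [459.4, -425.2, 84.4]
tcp_rot: [-1.572, 0.785, -1.692]
ft_force: [0.1, -1.0, -1.0]
opening: 0.247
```

Run:
```python
from tray import *
need(np.array([459.5,-424.5,79.0]),Ro.from_euler('xyz',[-1.571,.785,-1.691]))
for n,(x,y,w,h,f) in (('side',(340,120,130,150,4)),('top',(440,200,130,150,4))):
    im=env.read_camera(n)[:,:,::-1]; cv2.imwrite(f'pics/{n}16f.png',im);cv2.imwrite(f'pics/{n}16.png',cv2.resize(im[y:y+h,x:x+w],None,fx=f,fy=f))
```

```text
t 26.1 d(mm) [ 0.1  0.7 -5.4] rotvec [ 0.01 -0.05  0.02] |r| 0.1 joints [-1.04  0.89  1.37  0.44  1.55  0.49] F [ 0.1 -1.  -1. ] open 0.247
```

View pics/side16.png

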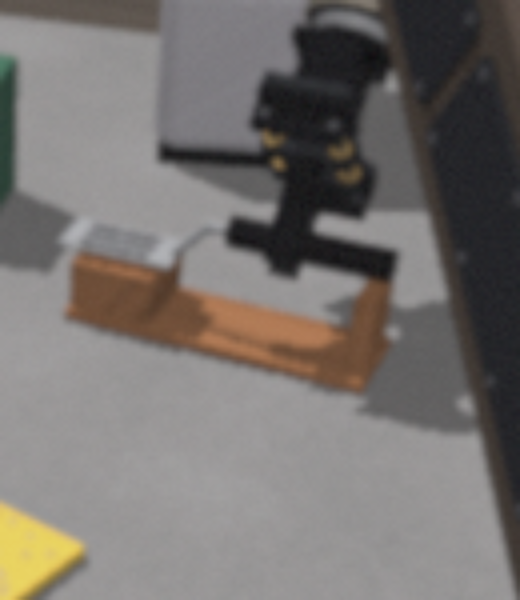

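View pics/top16.png

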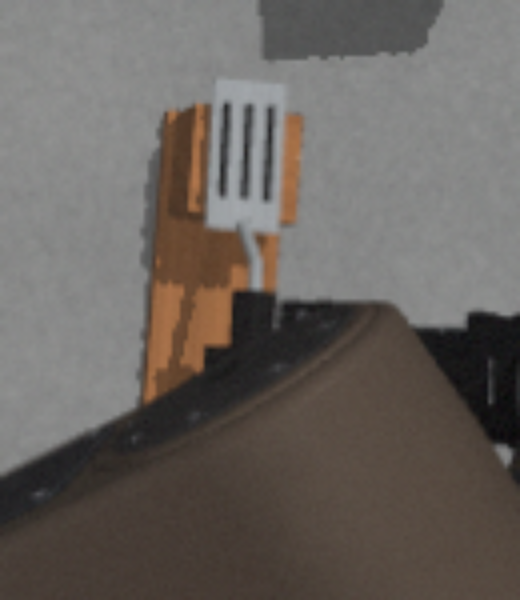

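jog_arm([
  {"dx":0,"dy":0.0015,"dz":0,"rx":0,"ry":0,"rz":0.5,"gripper":0},
  {"dx":0,"dy":0,"dz":-0.002,"rx":0,"ry":0,"rz":0,"gripper":0},
  {"dx":0,"dy":0,"dz":-0.002,"rx":0,"ry":0,"rz":0,"gripper":0},
  {"dx":0,"dy":0,"dz":0,"rx":0,"ry":0,"rz":0,"gripper":0},
  {"dx":0,"dy":0,"dz":0,"rx":0,"ry":0,"rz":0,"gripper":0},
])

```text
t: 26.7
eef_pos: [459.2, -423.4, 79.6]
tcp_rot: [-1.573, 0.786, -1.684]
ft_force: [0.6, 0.5, -1.9]
opening: 0.248
```

jog_arm([
  {"dx":0,"dy":0,"dz":-0.001,"rx":0,"ry":0,"rz":0,"gripper":0},
  {"dx":0,"dy":0,"dz":0,"rx":0,"ry":0,"rz":0,"gripper":0},
  {"dx":0,"dy":0,"dz":0,"rx":0,"ry":0,"rz":0,"gripper":0},
])

```text
t: 27.0
eef_pos: [459.2, -423.4, 78.7]
tcp_rot: [-1.573, 0.785, -1.684]
ft_force: [0.5, 1.0, -1.0]
opening: 0.255
```

Run:
```python
from tray import *
need(np.array([459.5,-424.5,79.0]),Ro.from_euler('xyz',[-1.571,.785,-1.691])); print(cur()[2]['moment'])
for n,(x,y,w,h,f) in (('side',(340,130,130,150,4)),('top',(440,200,130,150,4))):
    im=env.read_camera(n)[:,:,::-1]; cv2.imwrite(f'pics/{n}17f.png',im);cv2.imwrite(f'pics/{n}17.png',cv2.resize(im[y:y+h,x:x+w],None,fx=f,fy=f))
```

```text
t 27.0 d(mm) [ 0.3 -1.1  0.3] rotvec [-0.04 -0.09 -0.48] |r| 0.5 joints [-1.03  0.9   1.37  0.44  1.55  0.48] F [ 0.5  1.  -1. ] open 0.255
[-0.52  0.01 -0.  ]
```

View pics/side17.png

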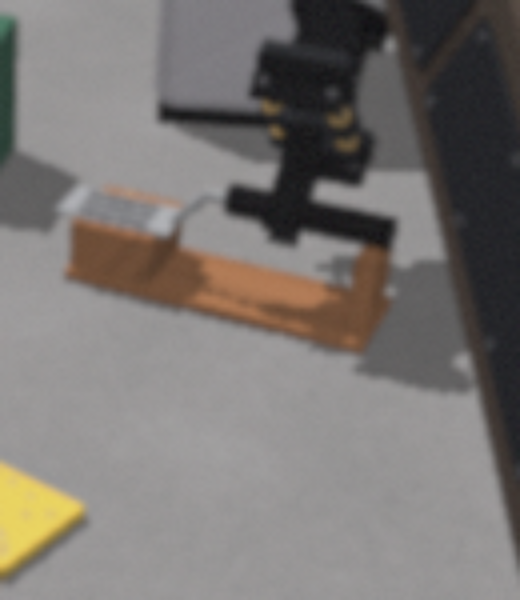

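View pics/top17.png

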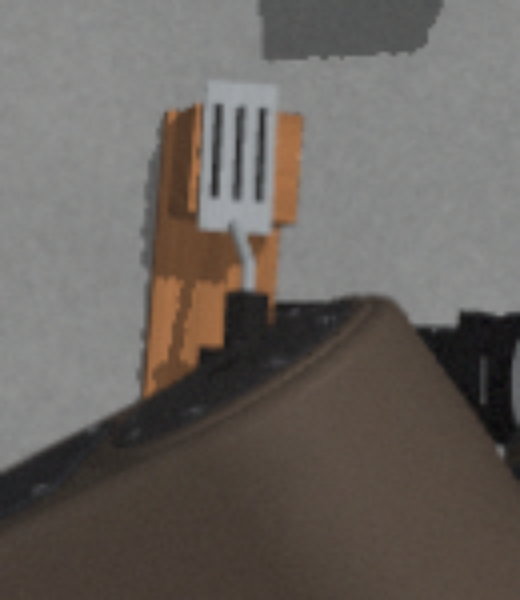

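jog_arm([
  {"dx":0,"dy":-0.0006,"dz":-0.001,"rx":0,"ry":0,"rz":0,"gripper":0},
  {"dx":0,"dy":0,"dz":-0.0005,"rx":0,"ry":0,"rz":0,"gripper":0},
  {"dx":0,"dy":0,"dz":0,"rx":0,"ry":0,"rz":0,"gripper":0},
  {"dx":0,"dy":0,"dz":0,"rx":0,"ry":0,"rz":0,"gripper":0},
])

```text
t: 27.5
eef_pos: [459.2, -424.1, 77.3]
tcp_rot: [-1.573, 0.785, -1.684]
ft_force: [0.2, -0.5, -0.6]
opening: 0.248
```

jog_arm([
  {"dx":0,"dy":0,"dz":0,"rx":0,"ry":0,"rz":0,"gripper":0},
])

```text
t: 27.6
eef_pos: [459.2, -424.0, 77.3]
tcp_rot: [-1.573, 0.785, -1.684]
ft_force: [-0.3, -1.2, 0.7]
opening: 0.248
```

jog_arm([
  {"dx":0,"dy":0,"dz":0,"rx":0,"ry":0,"rz":0,"gripper":0.3},
  {"dx":0,"dy":0,"dz":0,"rx":0,"ry":0,"rz":0,"gripper":0.4},
  {"dx":0,"dy":0,"dz":0,"rx":0,"ry":0,"rz":0,"gripper":0.6},
  {"dx":0,"dy":0,"dz":0,"rx":0,"ry":0,"rz":0,"gripper":0.6},
  {"dx":0,"dy":0,"dz":0,"rx":0,"ry":0,"rz":0,"gripper":0.6},
])

```text
t: 28.1
eef_pos: [459.2, -424.0, 77.2]
tcp_rot: [-1.573, 0.785, -1.684]
ft_force: [0.4, 0.1, -0.4]
opening: 0.572
```

Run:
```python
from tray import *
s=cur()[2];print(s['t'],s['opening'],s['ft_force'],s['eef_pos'])
im=env.read_camera('side')[130:280,340:470,::-1]; cv2.imwrite('pics/side18.png',cv2.resize(im,None,fx=4,fy=4))
```

```text
28.1 0.5723327946810881 [ 0.42  0.12 -0.39] [ 459.2  -423.96   77.18]
```

View pics/side18.png

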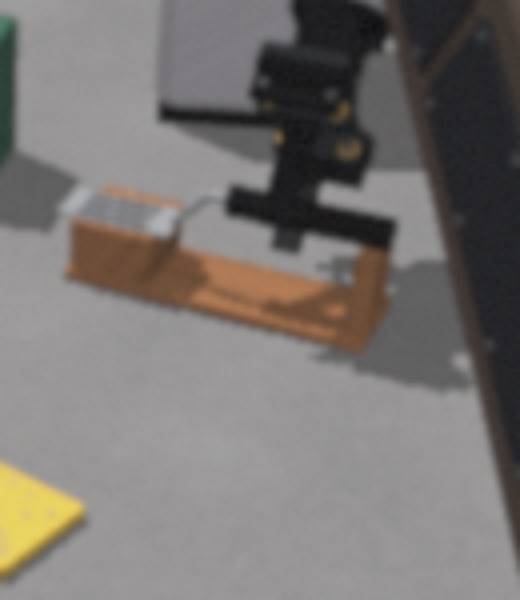

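Spatula rests as before. Retreating along the approach direction.

jog_arm([
  {"dx":-0.001,"dy":-0.008,"dz":0.008,"rx":0,"ry":0,"rz":0,"gripper":0.6},
  {"dx":-0.002,"dy":-0.017,"dz":0.017,"rx":0,"ry":0,"rz":0,"gripper":0.6},
  {"dx":-0.002,"dy":-0.017,"dz":0.017,"rx":0,"ry":0,"rz":0,"gripper":0.6},
  {"dx":-0.002,"dy":-0.017,"dz":0.017,"rx":0,"ry":0,"rz":0,"gripper":0.6},
  {"dx":-0.002,"dy":-0.017,"dz":0.017,"rx":0,"ry":0,"rz":0,"gripper":0.6},
  {"dx":-0.01,"dy":-0.02,"dz":0.03,"rx":0,"ry":0,"rz":0,"gripper":0.6},
  {"dx":-0.03,"dy":-0.02,"dz":0.03,"rx":0,"ry":0,"rz":0,"gripper":0.6},
  {"dx":-0.04,"dy":-0.02,"dz":0.02,"rx":0,"ry":0,"rz":0,"gripper":0.6},
  {"dx":-0.04,"dy":-0.02,"dz":0.02,"rx":0,"ry":0,"rz":0,"gripper":0.6},
  {"dx":0,"dy":0,"dz":0,"rx":0,"ry":0,"rz":0,"gripper":0.6},
  {"dx":0,"dy":0,"dz":0,"rx":0,"ry":0,"rz":0,"gripper":0.6},
])

```text
t: 29.25
eef_pos: [329.2, -580.8, 253.9]
tcp_rot: [-1.573, 0.784, -1.686]
ft_force: [0.5, -0.2, -0.5]
opening: 0.599
```

Run:
```python
from h import *
for n in ('side','top'):
    cv2.imwrite(f'pics/{n}19.png',env.read_camera(n)[:,:,::-1])
print(env.state()['t'],env.state()['eef_pos'])
t=cv2.imread('pics/top19.png')
m=np.zeros(t.shape[:2],np.uint8);x0,y0,x1,y1=490,268,515,335;m[y0:y1,x0:x1]=(t[y0:y1,x0:x1].max(2)<48)*255
k,l,st,ce=cv2.connectedComponentsWithStats(m);i=1+np.argmax(st[1:,4]);print('handle',st[i],ce[i])
hsv=cv2.cvtColor(t,cv2.COLOR_BGR2HSV);b=cv2.inRange(hsv,(2,120,40),(14,255,150))
for w,z in (((265,225,325,270),70),((130,220,245,335),15)):
    mm=np.zeros_like(b);mm[w[1]:w[3],w[0]:w[2]]=b[w[1]:w[3],w[0]:w[2]]
    c=max(cv2.findContours(mm,0,1)[0],key=cv2.contourArea);print(cv2.minAreaRect(onz('top',c[:,0],z)[:,:2].astype(np.float32)))
```

```text
29.35 [ 330.78086694 -579.60026745  252.92680498]
handle [494 273  13  54 534] [500.25093633 299.65543071]
((582.2969360351562, 75.85224914550781), (86.77540588378906, 86.08165740966797), 82.94022369384766)
((526.9735107421875, 311.0737609863281), (91.64908599853516, 91.13133239746094), 6.154092788696289)
```

View pics/side19.png

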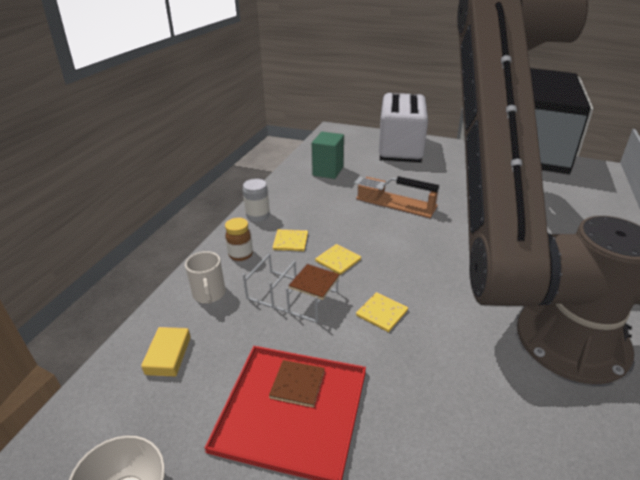

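View pics/top19.png

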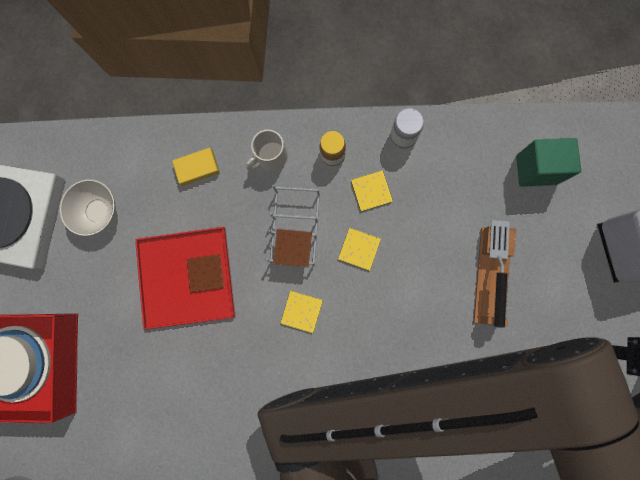

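```bash
python3 -c "
from cell import env
print(env.job_done())"
```

```text
the job is handed in; nothing more can be done
None
```

The pale oatcake is in the red tray, flat and dark side up. The spatula is back on its rest and let go, and I handed the job in at about 29 s of the 59 s allowed.

**How it went:** I gripped the handle leaning 45° and slid the blade under the pale cake. I lifted the cake off the rack and carried it about 14 cm above the bench to the tray. There I rolled the blade past vertical with the cake's lower edge near the tray floor, so it tipped over onto its pale side. It slid a few millimetres down the blade during the tilt. The fingers never touched it.

**Last checks, by camera after the arm had backed off:**
- **Turned cake:** its centre is at about (527, 311) mm and it sits square to the tray, with about 15 mm to the nearest wall.
- **Brown cake:** it is within 0.2 mm of where it started.
- **Spatula:** the handle fills the same pixel area as at the start. Just before release, the blade read about 1 mm off sideways, and I shifted it back 0.6 mm.
- **Forces:** every wrist force I read stayed below about 4 N.

**What disagreed:**
- **Blade position:** with the spatula lifted, the cameras put the blade 4–5 mm to one side of where the arm's pose implied, so I lined it up with the cake by camera.
- **First grasp attempt:** leaning to the other side ran short of its target close to a joint limit. I changed sides before touching anything, which cost about 2 s.

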